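Put the change parts of the zip-tape feeder back in their pry-lid cases

ROBOT

A 7-joint arm with a two-finger parallel gripper is mounted at the origin on the work surface. World frame = base frame: x ahead of the robot, y to its left, z up, the work surface at z = 0. Lengths are in m, angles in rad, forces in N, time in s.
With the tool pointing down it reaches from about 0.425 to 0.925 m from the base axis. Payload 6.8 kg.
Tool frame: the origin (TCP) lies between the finger pads; the fingertips stand 8 mm ahead of it and the grasp point (between the pads) lies 11 mm behind it; z points along the fingers, y is the line along which they close (so a half turn about z gives the same grasp; the last joint's range is limited). The gripper opens to 88 mm and grips with 3 to 60 N. Pads are 20 mm wide; open, the fingers measure 115 mm over their backs; the gripper's body (75 mm by 178 mm) begins 61 mm behind the grasp point.
Start: joints at [-1.218, 0.477, 0.022, 1.555, -0.011, 1.109, -0.083], TCP at [0.3, 0.605, 0.231] pointing down, gripper open.
Joint ranges: [-2.96, 2.96], [-0.34, 2.1], [-1.41, 1.46], [0.24, 2.44], [-1.37, 4.51], [0.17, 1.92], [-2.96, 2.96]. Speed limits (rad/s): [2.39, 2.39, 3.14, 3.14, 3.14, 3.14, 3.14].

INTERFACE

Orientations are given as a 3x3 rotation matrix whose columns are the frame's x, y, z axes.
In Python, from rig import env gives the robot as it stands.
- The arm moves only by the tool play_rows, never from a script. Its argument "plan" is a list of rows, each a list of 7 numbers: the closure, from 0 (fully open) to 1 (shut), then the shift along the tool's x, y, z in mm, then the turn, a rotation vector about the tool's x, y, z in rad. In form: [[hand, tx, ty, tz, rx, ry, rz], ...]. A call has 1 to 20 rows; each row is the pose to reach, as a shift and turn from the pose commanded when the call began, along the tool's axes at that moment; what a row does not reach only later rows make up. A row lasts 1/8 s, in which the tool goes at most 62.5 mm and 10.7 degrees, less where a joint would pass 70% of its speed; a pose out of reach is approached as far as the arm can. A call with a gripper value outside its range is refused whole. The fingers move at their own pace and stop on an object; "force" is the grip in N (left out, the last holds). Time passes only in rows, so rows that repeat a pose let the fingers close. It gives the time, the measured TCP pose, the force, the opening and the grip force at its end, in the units of the state.
- env.get_state(): the state, without advancing time (a new reading comes with each control period).
- env.read_camera(name): name is "side" or "top" or "wrist"; returns a dict with "frame" (480x640x3 uint8, red, green, blue), "intrinsics" (3x3 intrinsics, pixels), "R" (3x3) and "t" (3): a world point X has camera coordinates R X + t. Camera axes: x right, y down, z forward; pixel columns grow to the right and rows downward; lengths in m; the calibration is good to about 2 mm. A picture is of the moment at which its call begins. There is no depth.
- env.sign_off(): hands the job in; it is judged then, once.
Trained networks look in a picture, given as the dict that the camera call returned (one of the last four; its "shot" number tells which), for a name from the list of things; names that differ only in an ending like _2 or _b are one class to them, and where a whole thing is asked for, a point or a joint stands for the part that bears it (a point fixed in the world has none). Each returns a list of dicts, best first, with "p" (0 to 1); they miss things now and then, are a little off and sometimes report something else, mostly with a low value. They report only what shows in the picture. A call takes as long as a camera call. They do not tell look-alikes from the thing itself.
- env.masks_of(picture, name): "pixels" (480x640 bool, what is visible of it) and "point" ([column, row] in pixels, amid what is visible of it).
The state is a dict: "time_s": time; "q": joint angles; "dq": joint speeds; "joint_torque": joint torques, N m; "position": TCP position; "tool_rot": TCP orientation; "wrist_force": force on the tool from outside, world axes, zero at the start; "wrist_torque": the same for the moment, N m; "opening": finger opening in m; "gripper_force": force on a finger pad.
Only numpy, scipy, OpenCV 4.12 (cv2) and the standard library are available. Lean on these libraries where they do the work, as an engineer would, in place of code of your own. Each camera call takes 0.05 s, during which the arm holds its last target. There are 200 camera calls.

TASK

The changeover is finished: put the change parts away. Use the flat pry blade to lever open the lids of both parts cases and lay the blade back on its mat; then put every feed roller into the deep case and every guide bar into the shallow case, and push both lids fully shut again. Leave the other things on the bench where they are.

Things in the scene. Friction and masses are not known exactly. Their poses are not given: they have to be found in the camera images.
- deep_case: deep parts case: grey steel box fixed to the bench, 130 (its x) x 210 (its y) mm, walls and floor 5 mm, on 8 mm feet; rim 72 mm and inner floor 13 mm above the bench; inside 120 x 200 mm and 59 mm deep. Shut by a flush aluminium lid without a handle. Origin: centre of the underside, on the bench; x points to the hinged far side, z up; the pry notch is in the near (-x) side
- deep_lid (a joint): deep case's lid, 130 x 210 x 4 mm, 200 g: lies on the rim, hinged along the case's y at case x +65 mm, rim height (its underside). 0 = shut, up to 1.75 rad as the near edge swings up and away from the robot. Stiff friction hinge, 0.25 N m: stays at any angle. Shut by pushing its outer face over and down
- deep_notch (a point): middle of the deep case's pry notch, at the near wall's outer face, half-way up (case x -65, z 68 mm): a gap 44 mm wide, 8 mm high, cut through the wall right under the lid, with a dark steel ledge 44 mm wide standing 12 mm out in front, level with the gap's bottom
- deep_edge (a point): middle of the free near edge of the deep case's lid, on its underside, 130 mm from the hinge line; moves with the lid
- shallow_case: shallow parts case: grey steel box fixed to the bench, 130 (its x) x 210 (its y) mm, walls and floor 5 mm, on 8 mm feet; rim 50 mm and inner floor 13 mm above the bench; inside 120 x 200 mm and 37 mm deep. Shut by a flush aluminium lid without a handle. Origin: centre of the underside, on the bench; x points to the hinged far side, z up; the pry notch is in the near (-x) side
- shallow_lid (a joint): shallow case's lid, 130 x 210 x 4 mm, 200 g: lies on the rim, hinged along the case's y at case x +65 mm, rim height (its underside). 0 = shut, up to 1.75 rad as the near edge swings up and away from the robot. Stiff friction hinge, 0.25 N m: stays at any angle. Shut by pushing its outer face over and down
- shallow_notch (a point): middle of the shallow case's pry notch, at the near wall's outer face, half-way up (case x -65, z 46 mm): a gap 44 mm wide, 8 mm high, cut through the wall right under the lid, with a dark steel ledge 44 mm wide standing 12 mm out in front, level with the gap's bottom
- shallow_edge (a point): middle of the free near edge of the shallow case's lid, as for the deep case
- blade: flat pry blade, about 130 g: black handle 90 x 28 x 20 mm (x, y, z) with a flat steel blade 80 x 16 x 3 mm in its mid-plane, pointing along +x. Origin: centre of the handle (13 mm above the bench when lying on the mat). Same either way up
- blade_tip (a point): tip of the blade, 125 mm from the handle's centre along its +x
- mat: grey rubber tool mat fixed to the bench in front of the cases, 100 x 260 x 3 mm; origin: centre of its underside, on the bench
- roller1: feed roller (two or three are present): amber plastic tyre 56 mm across and 34 mm high with a round groove, standing on its flat face, with a steel hub 24 mm across rising 18 mm above it (52 mm in all); grip it by the hub. About 180 g. Origin: centre of the underside, z up through the hub
- roller2: feed roller (two or three are present): amber plastic tyre 56 mm across and 34 mm high with a round groove, standing on its flat face, with a steel hub 24 mm across rising 18 mm above it (52 mm in all); grip it by the hub. About 180 g. Origin: centre of the underside, z up through the hub
- roller3: feed roller (two or three are present): amber plastic tyre 56 mm across and 34 mm high with a round groove, standing on its flat face, with a steel hub 24 mm across rising 18 mm above it (52 mm in all); grip it by the hub. About 180 g. Origin: centre of the underside, z up through the hub
- bar1: tape guide bar (one or two are present): aluminium bar 100 x 24 x 20 mm (x, y, z), lying flat, about 130 g. Origin: centre of its underside
- bar2: tape guide bar (one or two are present): aluminium bar 100 x 24 x 20 mm (x, y, z), lying flat, about 130 g. Origin: centre of its underside
- oiler: bystander, leave alone: white oil bottle, 52 mm across, 140 mm high
- wrench: bystander, leave alone: steel wrench, 170 mm long, lying
- driver: bystander, leave alone: screwdriver, lying (not the pry blade)
- caliper: bystander, leave alone: steel caliper, 150 mm long, lying
- slider_bin: bystander, leave alone: grey plastic bin of brass zip sliders, 80 x 130 x 45 mm
- tape_reel: bystander, leave alone: reel of tape, 110 mm across, 38 mm high, lying
- hexkey: bystander, leave alone: black hex key, 100 mm long, lying
There are look-alikes about, which are no part of the job. What is shaped like the bar2 but purple or yellow is not meant.

How it is judged:
By the outcome, as a careful person would: the job done as asked, in the order asked, and still so for the second after the job is handed in, with the robot touching nothing.
Of roller1, roller2, roller3 only 2 to 3 are there at a start; the rules pass over those that are not, and their reading is None.
Of bar1, bar2 only 1 to 2 are there at a start; the rules pass over those that are not, and their reading is None.
At some moment in a run one of roller1, roller2, roller3, bar1, bar2, blade may be knocked a few centimetres aside while the robot is not near it.
It also fails if it takes over 210 s, if anything falls off the work surface, if the arm or the gripper's body presses on something with over 40 N, if the wrist force passes 120 N, or if a joint passes its speed limit or range.

## Working session

There is one attempt and no reset: what is moved stays moved. The work goes in short steps, Python scripts to look and compute and a tool call to move; the robot and the scene stay as the last step left them, time stands still between calls to the robot, and variables do not carry over. Pictures are saved under pics/ and viewed, at most 14 in all, crops included, and the job is handed in when it is done.

Besides the shell and the picture viewer there is one more tool, called after "Call:" as name(argument=value, ...) on one line, values as JSON. play_rows: Moves the arm, as the interface text tells. Its arguments: {"type":"object","properties":{"plan":{"type":"array"},"force":{"type":"number"}},"required":["plan"]}

```bash
ls; mkdir -p pics; python3 - <<'E'
from rig import env
import cv2,numpy as np
s=env.get_state();print(s['position'],s['tool_rot'],s['wrist_force'],s['opening'],s['time_s'])
for n in['top','side']:
    c=env.read_camera(n);cv2.imwrite(f'pics/{n}0.png',c['frame'][:,:,::-1]);print(n,c['intrinsics'].tolist(),c['R'].tolist(),c['t'].tolist())
E
```

```text
pics
[0.29989543 0.60407406 0.22971919] [[-8.95726750e-01  4.44604484e-01 -6.65538109e-04]
 [ 4.44604959e-01  8.95725225e-01 -1.65877755e-03]
 [-1.41360665e-04 -1.78171297e-03 -9.99998403e-01]] [-0.19506226 -0.2150217   0.05028569] 0.08774991440978541 0.0
top [[484.8020897573996, 0.0, 315.8650269641451], [0.0, 484.8020897573996, 235.24405061310932], [0.0, 0.0, 1.0]] [[-0.01730652693195443, -0.999810245972044, -0.008941821675376991], [-0.9856453263346181, 0.01856210788942346, -0.1678056579064764], [0.16793979516564117, 0.005909331605360168, -0.9857795417839125]] [0.02840130017958349, 0.5216891916762206, 1.1463867005850124]
side [[617.9545062488243, 0.0, 313.94318517668296], [0.0, 617.9545062488243, 235.89482821793158], [0.0, 0.0, 1.0]] [[0.9350457993888875, -0.35408618008886106, -0.017672863810799518], [-0.27287204332369164, -0.68696541465281, -0.6735127074103693], [0.2263408955923559, 0.634587658358537, -0.7389643447700837]] [-0.45324523431774966, 0.20163204225020515, 1.5044661542057727]
```

View pics/top0.png

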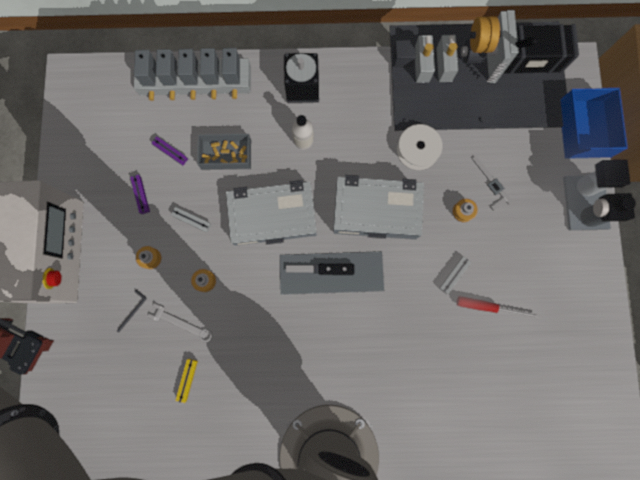

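View pics/side0.png

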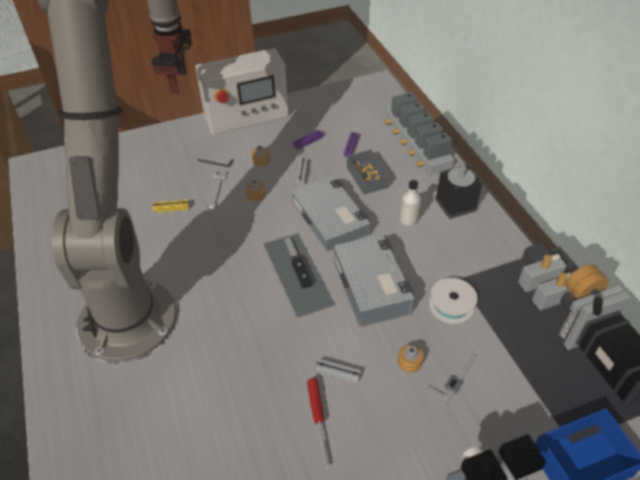

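The top view shows:
- Cases at (270,213) and (380,207). The right one is the taller, deep case.
- The pry blade on the mat, handle at (336,269), tip to the left. The red screwdriver at (480,305) is a look-alike for it.
- Rollers at (148,257), (203,280) and (466,209). The orange machine wheel at (485,35) is not a roller.
- Aluminium bars at (190,217) and (455,274). The purple ones at (169,151) and (140,194) and the yellow one at (187,380) are look-alikes.

```bash
cat > h.py <<'E'
from rig import env
import numpy as np,cv2
def bp(c,uv,z):
    "pixels -> world points on plane z"
    K,R,t=map(np.array,(c['intrinsics'],c['R'],c['t']))
    uv=np.atleast_2d(np.array(uv,float));C=-R.T@t
    d=np.c_[uv,np.ones(len(uv))]@np.linalg.inv(K).T@R
    return C+d*((z-C[2])/d[:,2])[:,None]
def proj(c,X):
    K,R,t=map(np.array,(c['intrinsics'],c['R'],c['t']))
    p=(np.atleast_2d(X)@R.T+t)@K.T
    return p[:,:2]/p[:,2:]
def rect(c,mask,z):
    v,u=np.nonzero(mask);P=bp(c,np.c_[u,v],z)[:,:2]
    (cx,cy),(w,h),a=cv2.minAreaRect((P*1000).astype(np.float32))
    if h>w:w,h,a=h,w,a+90
    return np.round([cx,cy,w,h,(a+90)%180-90],1),np.round(P.mean(0)*1000,1)
E
python3 - <<'E'
from h import *
Z=dict(deep_lid=.076,shallow_lid=.054,blade=.018,mat=.003,roller1=.034,bar1=.02)
for n in['top','side']:
    c=env.read_camera(n)
    for k,z in Z.items():
        for m in env.masks_of(c,k)[:6]:
            print(n,k,round(m['p'],2),np.round(m['point']),m['pixels'].sum(),*rect(c,m['pixels'],z))
E
```

```text
top deep_lid 0.66 [382. 207.] 4700 [ 586.5 -133.4  213.8  134.4   85.1] [ 586.3 -133.4]
top shallow_lid 0.79 [270. 211.] 4372 [580.7 129.8 209.6 130.8 -84.2] [579.8 129.5]
top blade 0.77 [328. 268.] 647 [441.5  10.4 169.   30.1  87.1] [441.1  -0.5]
top mat 0.63 [337. 276.] 3405 [432.  -17.3 258.2 102.3 -89.1] [430.5 -20.4]
top roller1 0.97 [465. 210.] 433 [ 580.  -351.2   60.5   53.5  -57.7] [ 579.9 -351.7]
top roller1 0.85 [152. 257.] 486 [475.7 434.1  64.8  54.6  67.5] [475.9 434.4]
top roller1 0.78 [202. 279.] 452 [418.2 296.7  59.3  53.7  89. ] [416.9 296.8]
top roller1 0.67 [326. 270.] 609 [441.1  11.6 164.1  27.   89. ] [439.9   1.8]
top bar1 0.9 [190. 217.] 437 [573.  335.8 104.4  28.3  62.5] [573.2 336.3]
top bar1 0.81 [186. 377.] 516 [179.5 335.7 102.9  28.5 -15.2] [178.9 336.2]
top bar1 0.8 [138. 195.] 458 [641.  468.6 106.6  30.9  16.7] [639.6 467.5]
top bar1 0.71 [170. 149.] 387 [755.3 396.6 107.5  26.6  53.7] [754.7 395.4]
top bar1 0.63 [456. 276.] 471 [ 421.  -320.7  104.4   28.4  -39. ] [ 420.6 -320.1]
side deep_lid 0.69 [373. 275.] 3697 [ 586.  -134.7  215.1  133.8   
[... 448 characters left out ...]
7. 190.] 336 [415.2 287.8  88.3  51.1  73.5] [413.8 285. ]
side roller1 0.8 [413. 359.] 585 [ 576.  -363.    71.1   55.3   62.6] [ 575.9 -364. ]
side roller1 0.39 [340. 368.] 637 [ 413.7 -333.7  102.2   35.4  -38.7] [ 413.9 -334.4]
side bar1 0.92 [171. 205.] 403 [176.  328.1 102.4  46.  -14.7] [176.6 328.4]
side bar1 0.69 [309. 139.] 274 [638.2 462.6 108.9  41.6  16.7] [639.1 462.3]
side bar1 0.65 [329. 203.] 2672 [591.  161.  219.5 136.4 -84.4] [590.3 157.7]
side bar1 0.6 [353. 140.] 190 [754.6 392.2 112.   26.7  54.2] [755.  393.5]
side bar1 0.59 [339. 368.] 656 [ 416.1 -328.6  102.2   39.3  -37.3] [ 418.5 -328.9]
side bar1 0.58 [298. 170.] 250 [569.9 330.4 120.2  27.6  65.9] [569.  328.1]
```

Close-check candidates for the blade: the black-handled tool at (336,269), on the mat with a flat steel blade, and the red screwdriver at (480,305). I choose (336,269) and will check it from above with the wrist camera.

```bash
cat >> h.py <<'E'
from scipy.spatial.transform import Rotation as Ro
def Rt(psi,pitch=0):
    a=np.radians(psi);X=np.array([np.cos(a),np.sin(a),0]);Z=np.array([0,0,-1.]);Y=np.cross(Z,X)
    return np.c_[X,Y,Z]@Ro.from_euler('y',pitch,degrees=True).as_matrix()
def plan(*W):
    "W: (hand,x,y,z mm,psi deg,[n]) -> rows from measured pose"
    s=env.get_state();p=np.array(s['position'])*1e3;R=np.array(s['tool_rot'])
    print('t',round(s['time_s'],1),'at',p.round(1),'psi',np.degrees(np.arctan2(R[1,0],R[0,0])).round(1),'tilt',R[2,:2].round(4),'F',np.round(s['wrist_force'],1),'op',round(s['opening']*1e3,1),'g',round(s['gripper_force'],1))
    pp,pR=p,R
    for h,x,y,z,psi,*o in W:
        T=Rt(psi,o[1] if len(o)>1 else 0);q=np.array([x,y,z])
        d=R.T@(q-p);r=Ro.from_matrix(R.T@T).as_rotvec()
        n=max(np.linalg.norm(q-pp)/62.5,Ro.from_matrix(pR.T@T).magnitude()/np.radians(10.7))
        print([h]+[round(float(v)) if abs(v)>30 else round(float(v),1) for v in d]+[round(float(v),3) for v in r],'min rows %.1f'%n);pp,pR=q,T
E
python3 -c "
from h import *
print(env.get_state().keys())
plan((0,460,300,230,110),(0,441,3,200,87))"
```

```text
dict_keys(['time_s', 'q', 'dq', 'joint_torque', 'position', 'tool_rot', 'wrist_force', 'wrist_torque', 'gripper_force', 'opening'])
t 0.8 at [300.1 604.6 230.7] psi 153.6 tilt [0.     0.0001] F [ 0.1 -0.7 -0.3] op 87.5 g 0.0
[0, -279, -202, 0.7, 0.0, -0.0, 0.761] min rows 5.5
[0, -394, -476, 31, 0.0, -0.0, 1.162] min rows 4.8
```

Call:
play_rows(plan=[[0, -139, -101, 0, 0, 0, 0.38], [0, -279, -202, 0, 0, 0, 0.761], [0, -279, -202, 0, 0, 0, 0.761], [0, -279, -202, 0, 0, 0, 0.761], [0, -279, -202, 0, 0, 0, 0.761], [0, -279, -202, 0, 0, 0, 0.761], [0, -394, -476, 31, 0, 0, 1.162], [0, -394, -476, 31, 0, 0, 1.162], [0, -394, -476, 31, 0, 0, 1.162], [0, -394, -476, 31, 0, 0, 1.162], [0, -394, -476, 31, 0, 0, 1.162], [0, -394, -476, 31, 0, 0, 1.162], [0, -394, -476, 31, 0, 0, 1.162]])

```text
time_s: 2.42
position: [0.4417, 0.0037, 0.1999]
tool_rot: [[0.052, 0.999, 0.001], [0.999, -0.052, 0.001], [0.001, 0.001, -1.0]]
wrist_force: [0.7, 0.5, 0.4]
opening: 0.0877
gripper_force: 0.0
```

```bash
python3 -c "
from h import *
c=env.read_camera('wrist');cv2.imwrite('pics/w1.png',c['frame'][:,:,::-1])
for m in env.masks_of(c,'blade')[:3]: print(m['p'],m['point'],m['pixels'].sum(),*rect(c,m['pixels'],.019))
plan((0,441,3,12.5,87))
t=env.read_camera('top')
m=env.masks_of(t,'blade')[0];print(m['p'],*rect(t,m['pixels'],.018))
"
```

```text
0.8 [318.3, 218.6] 4955 [442.6  11.1 169.1  27.9  88.4] [442.4   5.2]
t 2.5 at [441.8   4.5 199.8] psi 87.2 tilt [0.0004 0.0004] F [ 0.3 -0.4 -0.5] op 87.7 g 0.0
[0, -1.6, -0.8, 187, 0.0, -0.0, 0.003] min rows 3.0
0.59 [444.   84.8  15.    7.5  89. ] [444.   84.8]
```

View pics/w1.png

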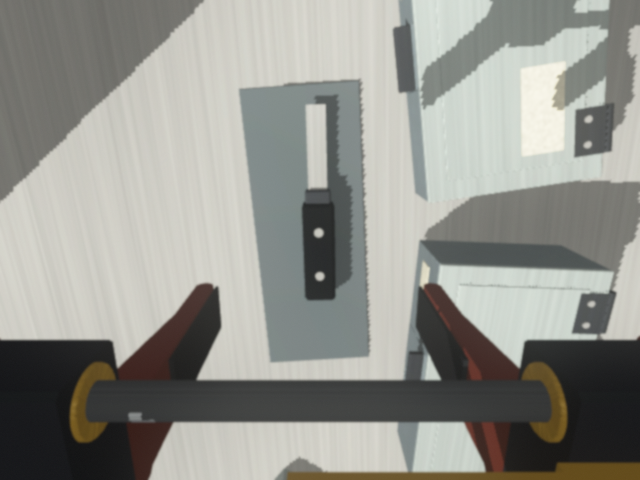

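The wrist picture confirms it: a black two-rivet handle (318,250) with a flat steel blade, tip at (315,105), on the grey mat. The deep case is at lower right and the shallow one at upper right. Now the grasp.

Call:
play_rows(plan=[[0.4, -1, 0.5, 60, 0, 0, -0.012], [0.4, -1, 0.5, 110, 0, 0, -0.012], [0.4, -1, 0.5, 150, 0, 0, -0.012], [0.4, -1, 0.5, 175, 0, 0, -0.012], [0.4, -1, 0.5, 186, 0, 0, -0.012], [0.4, -1, 0.5, 187, 0, 0, -0.012], [1, -1, 0.5, 187, 0, 0, -0.012], [1, -1, 0.5, 187, 0, 0, -0.012], [1, -1, 0.5, 187, 0, 0, -0.012], [1, -1, 0.5, 187, 0, 0, -0.012], [1, -1, 0.5, 187, 0, 0, -0.012], [1, -1, 0.5, 187, 0, 0, -0.012]], force=55)

```text
time_s: 4.12
position: [0.4423, 0.0022, 0.0133]
tool_rot: [[0.04, 0.999, 0.001], [0.999, -0.04, 0.001], [0.001, 0.001, -1.0]]
wrist_force: [-0.6, 1.5, 7.1]
opening: 0.0274
gripper_force: 55.0
```

```bash
python3 -c "
from h import *
plan((1,442,3,170,88),(1,390,-120,170,-5))"
```

```text
t 4.1 at [442.3   2.2  13.3] psi 87.7 tilt [0.0007 0.0009] F [-0.6  1.5  7.1] op 27.4 g 55.0
[1, 0.9, -0.2, -157, 0.001, -0.001, -0.005] min rows 2.5
[1, -124, -47, -157, 0.0, -0.001, 1.618] min rows 8.7
```

```bash
python3 -c "
from h import *
plan((1,442,2,140,87.7),(1,420,-119.4,140,-5),(1,420,-119.4,100,-5))"
```

```text
t 4.1 at [442.3   2.2  13.3] psi 87.7 tilt [0.0007 0.0009] F [-0.6  1.5  7.1] op 27.4 g 55.0
[1, -0.1, -0.1, -127, 0.001, -0.001, 0.0] min rows 2.0
[1, -122, -17.3, -127, 0.0, -0.001, 1.618] min rows 8.7
[1, -122, -17.3, -87, 0.0, -0.001, 1.618] min rows 0.6
```

Call:
play_rows(plan=[[1, 0, 0, -40, 0, 0, 0], [1, 0, 0, -90, 0, 0, 0], [1, 0, 0, -127, 0, 0, 0], [1, 0, 0, -127, 0, 0, 0], [1, -30, -4, -127, 0, 0, 0.4], [1, -60, -9, -127, 0, 0, 0.8], [1, -122, -17.3, -127, 0, 0, 1.618], [1, -122, -17.3, -127, 0, 0, 1.618], [1, -122, -17.3, -127, 0, 0, 1.618], [1, -122, -17.3, -127, 0, 0, 1.618], [1, -122, -17.3, -127, 0, 0, 1.618], [1, -122, -17.3, -127, 0, 0, 1.618], [1, -122, -17.3, -127, 0, 0, 1.618], [1, -122, -17.3, -87, 0, 0, 1.618], [1, -122, -17.3, -87, 0, 0, 1.618]])

```text
time_s: 6.0
position: [0.4168, -0.119, 0.0973]
tool_rot: [[0.996, -0.088, -0.007], [-0.088, -0.996, -0.001], [-0.007, 0.001, -1.0]]
wrist_force: [-0.1, 0.5, -0.9]
opening: 0.0274
gripper_force: 55.0
```

```bash
python3 -c "
from h import *
c=env.read_camera('wrist');cv2.imwrite('pics/w2.png',c['frame'][:,:,::-1])
for k,z in[('blade_tip',.1),('deep_lid',.076),('shallow_lid',.054)]:
  for m in env.masks_of(c,k)[:2]: print(k,m['p'],m['point'],m['pixels'].sum(),*rect(c,m['pixels'],z))
plan()
"
```

```text
blade_tip 0.77 [316.9, 283.0] 18475 [ 424.9 -120.5  174.5   28.6   -4.9] [ 433.3 -121.3]
blade_tip 0.63 [315.6, 32.9] 38326 [ 520.8 -128.1  179.9   27.7   85. ] [ 523.7 -128.7]
deep_lid 0.64 [318.3, 27.3] 29144 [ 530.8 -129.   208.5   19.8   85. ] [ 531.3 -129.7]
t 6.2 at [ 420.  -119.6  100.3] psi -5.0 tilt [0.0009 0.0001] F [ 0.2 -0.  -0.6] op 27.7 g 55.0
```

View pics/w2.png

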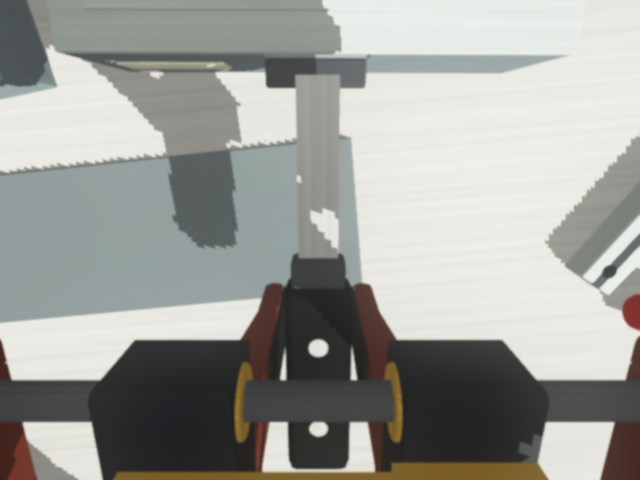

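The blade tip is at (317,75). The dark ledge spans columns 266–366 with its front at row 87, and the lid's near edge is at row 55. The blade is centred on the notch.

```bash
python3 -c "
from h import *
c=env.read_camera('wrist')
print('tip',bp(c,[317,74],.0995),'edge',bp(c,[316,55],.076),'ledge corners',bp(c,[[266,87],[366,87]],.064))
a=np.radians(-5);C=np.array([586.3,-134]);ax=np.array([np.cos(a),np.sin(a)])
def g(tip,z): xy=C+(tip-94)*ax;return (1,*xy,z,-5)
plan(g(-74,85),g(-74,68),g(-64,68),g(-40,68),g(-40,75))
"
```

```text
tip [[ 0.51543915 -0.12840843  0.0995    ]] edge [[ 0.52527521 -0.12883642  0.076     ]] ledge corners [[ 0.51606933 -0.10559251  0.064     ]
 [ 0.51214189 -0.14997336  0.064     ]]
t 6.2 at [ 420.2 -119.4  100.4] psi -5.0 tilt [ 0.0014 -0.0002] F [-0.6  0.8 -0.3] op 27.7 g 55.0
[1, -1.3, 0.1, 15.4, -0.0, -0.001, -0.0] min rows 0.2
[1, -1.3, 0.1, 32, -0.0, -0.001, -0.0] min rows 0.3
[1, 8.7, 0.1, 32, -0.0, -0.001, -0.0] min rows 0.2
[1, 33, 0.1, 32, -0.0, -0.001, -0.0] min rows 0.4
[1, 33, 0.1, 25.5, -0.0, -0.001, -0.0] min rows 0.1
```

Call:
play_rows(plan=[[1, 0, 0, 16, 0, 0, 0], [1, 0, 0, 28, 0, 0, 0], [1, 0, 0, 32, 0, 0, 0], [1, 0, 0, 32, 0, 0, 0], [1, 5, 0, 32, 0, 0, 0], [1, 10, 0, 32, 0, 0, 0], [1, 15, 0, 32, 0, 0, 0], [1, 20, 0, 32, 0, 0, 0], [1, 20, 0, 32, 0, 0, 0]])

```text
time_s: 7.38
position: [0.4401, -0.121, 0.0677]
tool_rot: [[0.996, -0.087, 0.0], [-0.087, -0.996, -0.0], [0.0, 0.0, -1.0]]
wrist_force: [-0.2, -0.1, -1.4]
opening: 0.028
gripper_force: 55.0
```

Call:
play_rows(plan=[[1, 7, 0, 0, 0, 0, 0], [1, 14, 0, 0, 0, 0, 0], [1, 20, 0, 0, 0, 0, 0], [1, 20, 0, -5, 0, 0, 0], [1, 21, 0, -12, 0, 0, 0], [1, 21, 0, -19, 0, 0, 0], [1, 22, 0, -26, 0, 0, 0], [1, 24, 0, -33, 0, 0, 0], [1, 28, 0, -45, 0, 0, 0], [1, 35, 0, -58, 0, 0, 0], [1, 43, 0, -69, 0, 0, 0], [1, 53, 0, -79, 0, 0, 0], [1, 53, 0, -79, 0, 0, 0]])

```text
time_s: 9.0
position: [0.4944, -0.1259, 0.1477]
tool_rot: [[0.996, -0.087, 0.003], [-0.087, -0.996, -0.001], [0.003, 0.001, -1.0]]
wrist_force: [0.1, 0.3, -2.2]
opening: 0.0274
gripper_force: 55.0
```

```bash
python3 -c "
from h import *
c=env.read_camera('side');cv2.imwrite('pics/s2.png',cv2.resize(c['frame'][130:370,200:520,::-1],(640,480)))
plan()
"
```

```text
t 9.1 at [ 493.9 -125.8  147.3] psi -5.0 tilt [0.0027 0.0005] F [ 0.1 -0.  -1.3] op 27.7 g 55.0
```

View pics/s2.png

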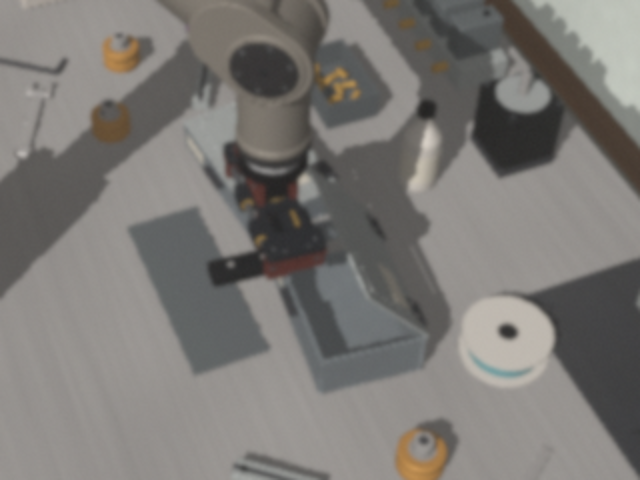

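The deep lid stands well up, to the right of the gripper. I continue the arc to about 95°.

Call:
play_rows(plan=[[1, 10, 0, -9, 0, 0, 0], [1, 23, 0, -16, 0, 0, 0], [1, 36, 0, -21, 0, 0, 0], [1, 50, 0, -25, 0, 0, 0], [1, 60, 0, -26, 0, 0, 0], [1, 68, 0, -26, 0, 0, 0], [1, 75, 0, -26, 0, 0, 0], [1, 75, 0, -26, 0, 0, 0]])

```text
time_s: 10.05
position: [0.5682, -0.1322, 0.1728]
tool_rot: [[0.996, -0.087, 0.002], [-0.087, -0.996, -0.001], [0.002, 0.0, -1.0]]
wrist_force: [-0.2, 0.2, -1.2]
opening: 0.0275
gripper_force: 55.0
```

```bash
python3 -c "
from h import *
c=env.read_camera('side');cv2.imwrite('pics/s3.png',cv2.resize(c['frame'][130:370,200:520,::-1],(640,480)))
C=np.array([580.3,129.6]);a=np.radians(5.8);ax=np.array([np.cos(a),np.sin(a)])
xy=C+(-77-94)*ax
plan((1,*xy,180,5.8),(1,*xy,85,5.8))
"
```

```text
t 10.1 at [ 568.1 -132.2  173. ] psi -5.0 tilt [0.002  0.0003] F [-0.5  1.5 -1. ] op 27.8 g 55.0
[1, -179, -230, -7.4, 0.0, -0.002, -0.188] min rows 4.7
[1, -179, -230, 88, 0.0, -0.002, -0.188] min rows 1.5
```

View pics/s3.png

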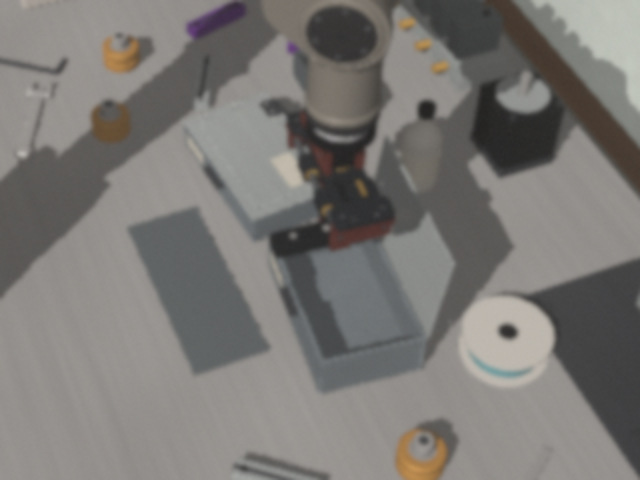

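Call:
play_rows(plan=[[1, -60, 0, -7, 0, 0, 0], [1, -110, -40, -7, 0, 0, 0], [1, -135, -95, -7, 0, 0, 0], [1, -155, -150, -7, 0, 0, -0.188], [1, -175, -205, -7, 0, 0, -0.188], [1, -175, -230, -7, 0, 0, -0.188], [1, -175, -230, 40, 0, 0, -0.188], [1, -175, -230, 85, 0, 0, -0.188], [1, -175, -230, 85, 0, 0, -0.188]])

```text
time_s: 11.22
position: [0.4119, 0.1103, 0.086]
tool_rot: [[0.995, 0.098, -0.004], [0.098, -0.995, -0.004], [-0.004, 0.004, -1.0]]
wrist_force: [0.2, -0.9, -1.5]
opening: 0.028
gripper_force: 55.0
```

```bash
python3 -c "
from h import *
c=env.read_camera('wrist');cv2.imwrite('pics/w3.png',c['frame'][:300,100:500,::-1])
plan()
z=env.get_state()['position'][2]
f=c['frame']
for k,z in[('shallow_lid',.054)]:
  for m in env.masks_of(c,k)[:2]: print(k,m['p'],m['point'],m['pixels'].sum(),*rect(c,m['pixels'],z))
"
```

```text
t 11.3 at [413.2 110.7  87.6] psi 5.6 tilt [-0.0012  0.0021] F [ 0.   0.2 -0.9] op 27.5 g 55.0
shallow_lid 0.72 [308.3, 29.5] 29702 [527.  124.1 208.3  22.6 -84.3] [527.4 124.7]
```

View pics/w3.png

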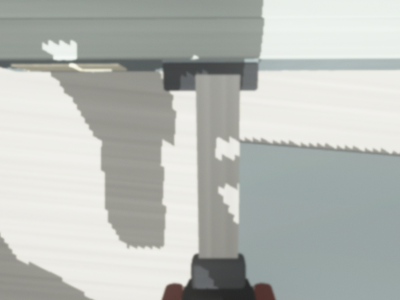

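The tip is at column 318 and the ledge centre at about column 310, so I shift 3.5 mm left.

```bash
python3 -c "
from h import *
c=env.read_camera('wrist')
print('tip',bp(c,[318,74],.087),'edge',bp(c,[310,60],.054),'ledge',bp(c,[310,90],.042))
plan()"
```

```text
tip [[0.50947815 0.11985216 0.087     ]] edge [[0.51843561 0.12418245 0.054     ]] ledge [[0.5072012  0.12336599 0.042     ]]
t 11.4 at [414.4 111.9  89.1] psi 5.7 tilt [ 0.0025 -0.0006] F [ 1.   0.5 -1.8] op 27.4 g 55.0
```

Call:
play_rows(plan=[[1, 0, -3.5, 20, 0, 0, 0], [1, 0, -3.5, 37, 0, 0, 0], [1, 0, -3.5, 42, 0, 0, 0], [1, 0, -3.5, 42, 0, 0, 0], [1, 5, -3.5, 42, 0, 0, 0], [1, 10, -3.5, 42, 0, 0, 0], [1, 15, -3.5, 42, 0, 0, 0], [1, 20, -3.5, 42, 0, 0, 0], [1, 20, -3.5, 42, 0, 0, 0]])

```text
time_s: 12.5
position: [0.4329, 0.1178, 0.0456]
tool_rot: [[0.995, 0.1, 0.0], [0.1, -0.995, -0.0], [0.0, 0.0, -1.0]]
wrist_force: [0.3, 0.5, -1.1]
opening: 0.0272
gripper_force: 55.0
```

Call:
play_rows(plan=[[1, 7, 0, 0, 0, 0, 0], [1, 14, 0, 0, 0, 0, 0], [1, 20, 0, 0, 0, 0, 0], [1, 20, 0, -5, 0, 0, 0], [1, 21, 0, -12, 0, 0, 0], [1, 21, 0, -19, 0, 0, 0], [1, 22, 0, -26, 0, 0, 0], [1, 24, 0, -33, 0, 0, 0], [1, 28, 0, -45, 0, 0, 0], [1, 35, 0, -58, 0, 0, 0], [1, 43, 0, -69, 0, 0, 0], [1, 53, 0, -79, 0, 0, 0], [1, 63, 0, -88, 0, 0, 0], [1, 76, 0, -95, 0, 0, 0], [1, 89, 0, -100, 0, 0, 0], [1, 103, 0, -104, 0, 0, 0], [1, 113, 0, -105, 0, 0, 0], [1, 121, 0, -105, 0, 0, 0], [1, 128, 0, -105, 0, 0, 0], [1, 128, 0, -105, 0, 0, 0]])

```text
time_s: 15.0
position: [0.5608, 0.1306, 0.1508]
tool_rot: [[0.995, 0.1, 0.002], [0.1, -0.995, -0.0], [0.002, 0.0, -1.0]]
wrist_force: [1.0, 0.1, -1.1]
opening: 0.0273
gripper_force: 55.0
```

```bash
python3 -c "
from h import *
c=env.read_camera('side');t=env.read_camera('top')
a=cv2.resize(c['frame'][130:370,200:520],(400,300));b=cv2.resize(t['frame'][120:330,200:480],(400,300))
cv2.imwrite('pics/s4.png',np.hstack([a,b])[:,:,::-1])
plan((1,450,50,150,45),(1,442,2,80,88),(1,442,2,14,88),(0.4,442,2,14,88),(0.4,442,2,150,88))
for m in env.masks_of(t,'mat')[:1]:print(rect(t,m['pixels'],.003))
"
```

```text
t 15.1 at [560.4 130.5 150.9] psi 5.8 tilt [0.0017 0.0002] F [-0.4 -0.9 -0.9] op 27.9 g 55.0
[1, -118, 69, 0.7, 0.001, -0.002, -0.685] min rows 3.7
[1, -131, 116, 71, 0.001, -0.001, -1.435] min rows 4.0
[1, -131, 116, 137, 0.001, -0.001, -1.435] min rows 1.1
[0.4, -131, 116, 137, 0.001, -0.001, -1.435] min rows 0.0
[0.4, -131, 116, 0.7, 0.001, -0.001, -1.435] min rows 2.2
(array([432.9, -16.7, 259.6, 102. , -88.4]), array([432.5, -16.2]))
```

View pics/s4.png

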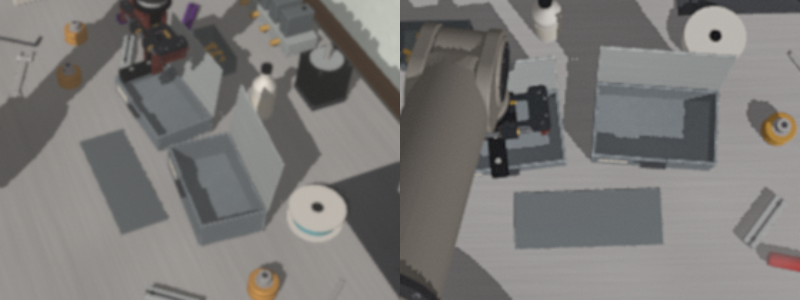

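Both lids stand open, clearly seen in both views. Laying the blade back on the mat.

Call:
play_rows(plan=[[1, -60, 0, 0, 0, 0, 0], [1, -100, 30, 0, 0, 0, -0.1], [1, -118, 69, 0, 0, 0, -0.4], [1, -118, 69, 0, 0, 0, -0.685], [1, -131, 116, 20, 0, 0, -1.0], [1, -131, 116, 50, 0, 0, -1.435], [1, -131, 116, 71, 0, 0, -1.435], [1, -131, 116, 71, 0, 0, -1.435], [1, -131, 116, 110, 0, 0, -1.435], [1, -131, 116, 128, 0, 0, -1.435], [1, -131, 116, 134, 0, 0, -1.435], [1, -131, 116, 137, 0, 0, -1.435], [1, -131, 116, 137, 0, 0, -1.435], [0.5, -131, 116, 137, 0, 0, -1.435], [0.5, -131, 116, 137, 0, 0, -1.435], [0.5, -131, 116, 137, 0, 0, -1.435], [0.5, -131, 116, 120, 0, 0, -1.435], [0.5, -131, 116, 60, 0, 0, -1.435], [0.5, -131, 116, 0, 0, 0, -1.435], [0.5, -131, 116, -30, 0, 0, -1.435]])

```text
time_s: 17.65
position: [0.442, 0.002, 0.1834]
tool_rot: [[0.035, 0.999, 0.004], [0.999, -0.035, 0.001], [0.001, 0.003, -1.0]]
wrist_force: [-0.4, 0.6, -0.2]
opening: 0.0438
gripper_force: 0.0
```

```bash
python3 -c "
from h import *
c=env.read_camera('wrist');plan()
for m in env.masks_of(c,'blade')[:1]: print(m['p'],*rect(c,m['pixels'],.019))
for m in env.masks_of(c,'mat')[:1]: print(m['p'],*rect(c,m['pixels'],.003))
t=env.read_camera('top');s=env.read_camera('side')
for n,cc in(('top',t),('side',s)):
  for k,z in(('roller1',.034),('bar1',.02)):
    for m in env.masks_of(cc,k)[:6]:print(n,k,round(m['p'],2),np.round(m['point']),*rect(cc,m['pixels'],z))
"
```

```text
t 17.7 at [443.5   2.1 185.7] psi 87.9 tilt [0.003  0.0069] F [ 1.6 -0.   2.4] op 44.1 g 0.0
0.57 [442.5  11.1 168.6  27.9  88.3] [442.4   6. ]
0.79 [434.1 -17.3 259.9 100.3 -89.2] [433.   -2.5]
top roller1 0.89 [466. 209.] [ 580.2 -350.9   62.6   54.7  -67.7] [ 580.  -351.1]
top roller1 0.88 [150. 256.] [478.6 435.   62.7  52.2  89. ] [477.8 434.1]
top roller1 0.61 [202. 278.] [419.4 296.7  59.3  51.3  89. ] [418.5 297.1]
top bar1 0.89 [138. 195.] [641.  467.2 107.3  30.5  16.9] [639.2 466.8]
top bar1 0.8 [185. 383.] [179.5 336.  101.7  28.  -14.9] [178.9 335.7]
top bar1 0.71 [453. 275.] [ 420.2 -320.9  103.3   27.6  -38.6] [ 420.1 -320.3]
top bar1 0.68 [192. 218.] [573.1 336.2 105.6  25.9  62.5] [572.8 335.6]
top bar1 0.6 [168. 148.] [755.6 396.3 107.6  26.7  55. ] [755.5 395.8]
top bar1 0.59 [382. 194.] [ 624.2 -153.5  243.8  219.    84.2] [ 633.1 -154.2]
side roller1 0.6 [409. 360.] [ 576.1 -362.9   71.3   55.3   62.6] [ 576.1 -363.6]
side roller1 0.6 [212. 193.] [308.8 323.6 161.3  33.6  65.9] [306.7 324.2]
side roller1 0.53 [261. 154.] [472.2 427.6 102.7  57.2  72.1] [471.7 424.8]
side roller1 0.51 [250. 191.] [402.2 292.7  87.2  30.9  70.7] [401.1 291.3]
side roller1 0.22 [404. 247.] [711.2 -53.3 324.5  78.2  83.4] [709.5 -63.8]
side bar1 0.77 [174. 205.] [178.6 332.7 104.3  50.2 -14.3] [179.3 330.2]
side bar1 0.72 [315. 138.] [660.5 469.3  63.8  41.6  16.7] [663.8 468.6]
side bar1 0.69 [348. 140.] [759.6 398.8  94.1  26.7  56.4] [759.6 398.2]
side bar1 0.6 [340. 368.] [ 416.4 -326.3  101.5   34.8  -38.7] [ 417.1 -326.8]
```

```bash
cat >> h.py <<'E'
from scipy.optimize import minimize
_a=np.linspace(0,2*np.pi,40)[:-1];_c=lambda r,z:np.c_[r*np.cos(_a),r*np.sin(_a),0*_a+z]
ROLLER=np.vstack([_c(.028,0),_c(.028,.034),_c(.012,.052)])
BAR=np.array([[x,y,z] for x in(-.05,.05) for y in(-.012,.012) for z in(0,.02)])
def hull(c,M,p):
    a=np.radians(p[2]) if len(p)>2 else 0
    X=M@np.array([[np.cos(a),np.sin(a),0],[-np.sin(a),np.cos(a),0],[0,0,1]])+[p[0]/1e3,p[1]/1e3,0]
    im=np.zeros((480,640),np.uint8);P=proj(c,X)
    parts=[P] if len(M)<20 else [P[:78],P[39:]]
    for q in([P] if len(M)<20 else [P[:78],np.vstack([P[78:]]) , ]):
        cv2.fillConvexPoly(im,np.round(cv2.convexHull(q.astype(np.float32))*16).astype(np.int32),1,shift=4)
    if len(M)>20:
        h=proj(c,np.vstack([_c(.012,.034),_c(.012,.052)])+[p[0]/1e3,p[1]/1e3,0])
        cv2.fillConvexPoly(im,np.round(cv2.convexHull(h.astype(np.float32))*16).astype(np.int32),1,shift=4)
    return im>0
def fit(c,mask,M,p0,border=None):
    ok=np.ones_like(mask)
    def f(p):
        h=hull(c,M,p)&ok;return 1-(h&mask).sum()/max(1,(h|mask).sum())
    p0=np.array(p0,float);S=np.vstack([p0]+[p0+d for d in np.diag([12.,12,8][:len(p0)])])
    r=minimize(f,p0,method='Nelder-Mead',options=dict(initial_simplex=S,xatol=.1,fatol=1e-4))
    return r.x.round(1),round(1-r.fun,2)
def find(name,cam,z,M,yaw=False,n=6):
    c=env.read_camera(cam)
    for m in env.masks_of(c,name)[:n]:
        r,cen=rect(c,m['pixels'],z);col=c['frame'][m['pixels']].mean(0).round()
        p0=[r[0],r[1]]+([r[4]] if yaw else [])
        print(cam,name,round(m['p'],2),np.round(m['point']),'rgb',col,'fit',*fit(c,m['pixels'],M,p0))
E
python3 -c "
from h import *
find('roller1','top',.034,ROLLER,n=3);find('bar1','top',.02,BAR,True,n=5)
plan((.5,450,-150,200,40),(.5,450,-250,200,-5),(.5,560,-349,200,-5))"
```

```text
top roller1 0.71 [203. 280.] rgb [104.  85.  59.] fit [418.4 301.8] 0.86
top roller1 0.67 [150. 257.] rgb [154. 127.  87.] fit [477.9 439.6] 0.83
top roller1 0.6 [466. 212.] rgb [142. 118.  83.] fit [ 583.7 -355.4] 0.89
top bar1 0.87 [138. 192.] rgb [60. 37. 74.] fit [645.1 472.4  15. ] 0.82
top bar1 0.79 [171. 147.] rgb [103.  74. 120.] fit [757.3 396.2  55.8] 0.92
top bar1 0.69 [264. 198.] rgb [102. 106. 108.] fit [616.1 154.5 -89.6] 0.08
top bar1 0.63 [189. 220.] rgb [94. 95. 95.] fit [574.4 338.8  61.9] 0.82
top bar1 0.59 [454. 277.] rgb [136. 136. 136.] fit [ 420.6 -322.3  -40.1] 0.91
t 18.3 at [440.8   1.9 180.2] psi 88.0 tilt [-0.0005 -0.0009] F [ 0.4 -0.3 -0.1] op 44.1 g 0.0
[0.5, -152, 14.5, -19.7, -0.001, 0.001, 0.837] min rows 4.5
[0.5, -251, 18.1, -19.7, -0.0, 0.001, 1.623] min rows 4.2
[0.5, -347, 131, -19.7, -0.0, 0.001, 1.623] min rows 2.4
```

Call:
play_rows(plan=[[0.4, -50, 5, -20, 0, 0, 0.1], [0.4, -100, 10, -20, 0, 0, 0.3], [0.4, -152, 14, -20, 0, 0, 0.5], [0.4, -200, 16, -20, 0, 0, 0.7], [0.4, -251, 18, -20, 0, 0, 0.9], [0.4, -251, 18, -20, 0, 0, 1.1], [0.4, -270, 50, -20, 0, 0, 1.3], [0.4, -300, 90, -20, 0, 0, 1.5], [0.4, -347, 140, -20, 0, 0, 1.623], [0.4, -353, 145, -20, 0, 0, 1.623], [0.4, -353, 145, -20, 0, 0, 1.623]])

```text
time_s: 19.68
position: [0.573, -0.3564, 0.1999]
tool_rot: [[0.996, -0.087, -0.002], [-0.087, -0.996, -0.0], [-0.002, 0.0, -1.0]]
wrist_force: [-0.2, 0.6, 1.3]
opening: 0.0525
gripper_force: 0.0
```

```bash
python3 -c "
from h import *
find('roller1','wrist',.034,ROLLER,n=2)
plan((.4,583,-354,44,-5))"
```

```text
wrist roller1 0.8 [317. 210.] rgb [194. 159. 100.] fit [ 583.4 -357.3] 0.95
t 19.8 at [ 572.6 -355.1  200.6] psi -5.0 tilt [-0.0006 -0.0011] F [-1.4  0.2 -0.2] op 52.8 g 0.0
[0.4, 10.4, -1.8, 157, -0.001, 0.001, 0.001] min rows 2.5
```

Call:
play_rows(plan=[[0.4, 5, 1, 50, 0, 0, 0], [0.4, 10.9, 1.2, 100, 0, 0, 0], [0.4, 10.9, 1.2, 135, 0, 0, 0], [0.4, 10.9, 1.2, 150, 0, 0, 0], [0.4, 10.9, 1.2, 155, 0, 0, 0], [0.4, 10.9, 1.2, 155, 0, 0, 0], [1, 10.9, 1.2, 155, 0, 0, 0], [1, 10.9, 1.2, 155, 0, 0, 0], [1, 10.9, 1.2, 155, 0, 0, 0], [1, 10.9, 1.2, 155, 0, 0, 0], [1, 10.9, 1.2, 155, 0, 0, 0], [1, 10.9, 1.2, 140, 0, 0, 0], [1, 10.9, 1.2, 100, 0, 0, 0], [1, 10.9, 1.2, 45, 0, 0, 0], [1, 10.9, 1.2, 30, 0, 0, 0]], force=35)

```text
time_s: 21.65
position: [0.5851, -0.3601, 0.175]
tool_rot: [[0.996, -0.088, 0.005], [-0.088, -0.996, -0.004], [0.005, 0.003, -1.0]]
wrist_force: [1.0, -0.4, -2.4]
opening: 0.0231
gripper_force: 35.0
```

```bash
python3 -c "
from h import *
plan((1,574,-198,170,-5),(1,574,-198,60,-5))"
```

```text
t 21.6 at [ 585.1 -360.1  175. ] psi -5.1 tilt [0.0049 0.0034] F [ 1.  -0.4 -2.4] op 23.1 g 35.0
[1, -25.4, -161, 4.3, 0.003, -0.005, -0.001] min rows 2.6
[1, -25.9, -161, 114, 0.003, -0.005, -0.001] min rows 1.8
```

Call:
play_rows(plan=[[1, -5, -50, 0, 0, 0, 0], [1, -15, -105, 0, 0, 0, 0], [1, -23, -150, 0, 0, 0, 0], [1, -23, -158, 0, 0, 0, 0], [1, -23, -158, 0, 0, 0, 0], [1, -23, -158, 50, 0, 0, 0], [1, -23, -158, 90, 0, 0, 0], [1, -23, -158, 106, 0, 0, 0], [1, -23, -158, 111, 0, 0, 0], [1, -23, -158, 111, 0, 0, 0], [0.55, -23, -158, 111, 0, 0, 0], [0.55, -23, -158, 111, 0, 0, 0], [0.55, -23, -158, 111, 0, 0, 0], [0.55, -23, -158, 80, 0, 0, 0], [0.55, -23, -158, 30, 0, 0, 0], [0.55, -23, -158, -20, 0, 0, 0], [0.55, -23, -158, -30, 0, 0, 0]])

```text
time_s: 23.78
position: [0.5767, -0.1996, 0.2041]
tool_rot: [[0.996, -0.087, 0.005], [-0.087, -0.996, -0.001], [0.006, 0.001, -1.0]]
wrist_force: [-0.3, 0.1, -0.7]
opening: 0.0396
gripper_force: 0.0
```

```bash
python3 -c "
from h import *
find('roller1','wrist',.047,ROLLER,n=2)
c=env.read_camera('wrist');cv2.imwrite('pics/w4.png',c['frame'][:,:,::-1])
find('bar1','top',.02,BAR,True,n=6)
plan((.3,420.6,-322.3,200,-40))"
```

```text
wrist roller1 0.82 [320. 230.] rgb [195. 162. 101.] fit [ 571.7 -200. ] 0.98
top bar1 0.98 [139. 195.] rgb [ 88.  55. 108.] fit [644.1 472.1  16.4] 0.86
top bar1 0.88 [442. 286.] rgb [138. 138. 138.] fit [ 399.1 -293.1  -40.4] 0.84
top bar1 0.88 [193. 218.] rgb [88. 90. 90.] fit [573.8 336.2  63.2] 0.86
top bar1 0.7 [166. 149.] rgb [ 90.  55. 111.] fit [760.1 401.8  52.2] 0.84
top bar1 0.39 [263. 176.] rgb [148. 151. 150.] fit [697.6 144.9 -89. ] 0.23
t 24.0 at [ 574.5 -197.8  199.1] psi -5.0 tilt [-0.0023 -0.0007] F [-0.4  0.1 -0.3] op 39.6 g 0.0
[0.3, -142, 137, -0.6, 0.0, 0.002, 0.611] min rows 3.3
```

View pics/w4.png

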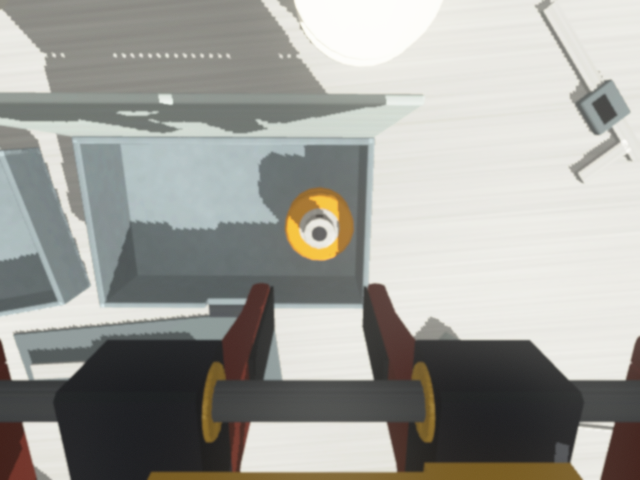

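The roller stands in the right end of the deep case at (320,230). The right-hand bar has been knocked and is now at about (399,-293). Going there next.

Call:
play_rows(plan=[[0.45, -50, 30, 0, 0, 0, 0.1], [0.45, -100, 50, 0, 0, 0, 0.25], [0.45, -145, 70, 0, 0, 0, 0.4], [0.45, -166, 79, 0, 0, 0, 0.611], [0.45, -166, 79, 0, 0, 0, 0.611], [0.45, -166, 79, 0, 0, 0, 0.611]])

```text
time_s: 24.78
position: [0.404, -0.2622, 0.2002]
tool_rot: [[0.769, -0.639, -0.001], [-0.639, -0.769, -0.0], [-0.0, 0.001, -1.0]]
wrist_force: [-0.6, 0.8, -0.5]
opening: 0.0481
gripper_force: 0.0
```

```bash
python3 -c "
from h import *
find('bar1','wrist',.02,BAR,True,n=2)
plan((.45,400,-293,11,-40))"
```

```text
wrist bar1 0.78 [345. 197.] rgb [175. 181. 175.] fit [ 400.5 -292.8  -39.1] 0.95
t 24.9 at [ 404.2 -262.3  200.4] psi -39.8 tilt [0.     0.0007] F [-0.6  0.3 -1.1] op 48.2 g 0.0
[0.45, 16.4, 26.2, 189, 0.001, -0.0, 0.004] min rows 3.1
```

Call:
play_rows(plan=[[0.45, 16.7, 25.8, 50, 0, 0, -0.01], [0.45, 16.7, 25.8, 110, 0, 0, -0.01], [0.45, 16.7, 25.8, 160, 0, 0, -0.01], [0.45, 16.7, 25.8, 183, 0, 0, -0.01], [0.45, 16.7, 25.8, 189, 0, 0, -0.01], [0.45, 16.7, 25.8, 189, 0, 0, -0.01], [1, 16.7, 25.8, 189, 0, 0, -0.01], [1, 16.7, 25.8, 189, 0, 0, -0.01], [1, 16.7, 25.8, 189, 0, 0, -0.01], [1, 16.7, 25.8, 189, 0, 0, -0.01], [1, 16.7, 25.8, 175, 0, 0, -0.01], [1, 16.7, 25.8, 120, 0, 0, -0.01], [1, 16.7, 25.8, 60, 0, 0, -0.01], [1, 16.7, 25.8, 20, 0, 0, -0.01], [1, 16.7, 25.8, 20, 0, 0, -0.01]])

```text
time_s: 26.75
position: [0.4002, -0.2942, 0.1832]
tool_rot: [[0.772, -0.635, 0.005], [-0.635, -0.772, -0.002], [0.005, -0.002, -1.0]]
wrist_force: [-0.4, 0.1, -2.0]
opening: 0.0234
gripper_force: 35.0
```

```bash
python3 -c "
from h import *
C=np.array([582,130]);a=np.radians(5.8)
p=C+np.array([np.sin(a),-np.cos(a)])*40+np.array([np.cos(a),np.sin(a)])*-1
print(p);plan((1,450,-120,180,-20),(1,480,40,180,5.8),(1,*p,150,5.8),(1,*p,25.5,5.8))"
```

```text
[585.04737118  90.10371535]
t 26.8 at [ 400.2 -294.2  183.2] psi -39.4 tilt [ 0.0046 -0.0016] F [-0.4  0.1 -2. ] op 23.4 g 35.0
[1, -72, -166, 3.2, -0.001, -0.005, -0.339] min rows 2.9
[1, -151, -309, 3.0, 0.0, -0.005, -0.79] min rows 2.6
[1, -102, -414, 33, 0.0, -0.005, -0.79] min rows 1.9
[1, -102, -414, 158, 0.0, -0.005, -0.79] min rows 2.0
```

Call:
play_rows(plan=[[1, -30, -60, 0, 0, 0, -0.1], [1, -55, -115, 0, 0, 0, -0.2], [1, -72, -166, 0, 0, 0, -0.339], [1, -100, -215, 0, 0, 0, -0.5], [1, -125, -262, 0, 0, 0, -0.65], [1, -151, -309, 0, 0, 0, -0.79], [1, -130, -360, 10, 0, 0, -0.79], [1, -102, -414, 30, 0, 0, -0.79], [1, -102, -414, 30, 0, 0, -0.79], [1, -102, -414, 85, 0, 0, -0.79], [1, -102, -414, 130, 0, 0, -0.79], [1, -102, -414, 150, 0, 0, -0.79], [1, -102, -414, 155, 0, 0, -0.79], [1, -102, -414, 155, 0, 0, -0.79], [0.55, -102, -414, 155, 0, 0, -0.79], [0.55, -102, -414, 155, 0, 0, -0.79], [0.55, -102, -414, 155, 0, 0, -0.79], [0.55, -102, -414, 120, 0, 0, -0.79], [0.55, -102, -414, 60, 0, 0, -0.79], [0.55, -102, -414, -10, 0, 0, -0.79]])

```text
time_s: 29.25
position: [0.5829, 0.0912, 0.1847]
tool_rot: [[0.995, 0.101, -0.001], [0.101, -0.995, -0.001], [-0.001, 0.0, -1.0]]
wrist_force: [0.5, 1.0, 0.5]
opening: 0.0393
gripper_force: 0.0
```

```bash
python3 -c "
from h import *
find('bar1','wrist',.033,BAR,True,n=2)
c=env.read_camera('wrist');cv2.imwrite('pics/w5.png',c['frame'][:,:,::-1])
find('bar1','top',.02,BAR,True,n=5);find('roller1','top',.034,ROLLER,n=4)
plan((.45,574,337,200,63))"
```

```text
wrist bar1 0.9 [ 41. 213.] rgb [187. 192. 188.] fit [575.1 338.6  64.6] 0.94
wrist bar1 0.55 [316. 219.] rgb [199. 205. 201.] fit [581.6  89.3   6.3] 0.96
top bar1 0.74 [169. 144.] rgb [ 94.  60. 115.] fit [757.6 398.8  52.6] 0.89
top bar1 0.68 [291. 218.] rgb [122. 125. 125.] fit [584.6  90.9   3.8] 0.81
top bar1 0.67 [182. 215.] rgb [129. 131. 131.] fit [583.1 355.3  61.1] 0.56
top bar1 0.6 [138. 195.] rgb [62. 40. 76.] fit [644.  471.7  15.7] 0.92
top roller1 0.71 [402. 214.] rgb [132. 109.  75.] fit [ 577.8 -201.7] 0.95
top roller1 0.6 [152. 258.] rgb [134. 112.  79.] fit [478.1 440. ] 0.91
top roller1 0.59 [301. 164.] rgb [140. 142. 142.] fit [700.  155.4] 0.0
t 29.6 at [582.3  91.5 181.8] psi 5.8 tilt [-0.0025  0.0001] F [-0.5 -0.1  0.7] op 39.4 g 0.0
[0.45, 16.7, -245, -18.3, -0.001, 0.002, -0.998] min rows 5.3
```

View pics/w5.png

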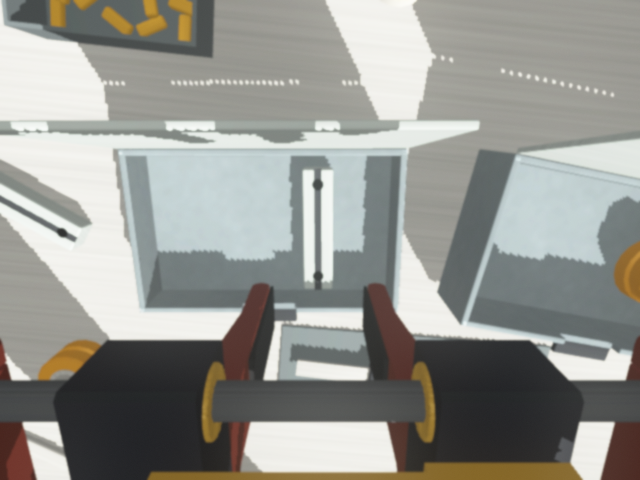

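The bar lies inside the shallow case at (317,225). Now the left bar.

Call:
play_rows(plan=[[0.45, 0, -55, -18, 0, 0, 0], [0.45, 0, -110, -18, 0, 0, -0.1], [0.45, 5, -165, -18, 0, 0, -0.25], [0.45, 10, -220, -18, 0, 0, -0.4], [0.45, 16, -246, -18, 0, 0, -0.6], [0.45, 16, -246, -18, 0, 0, -0.8], [0.45, 16, -246, -18, 0, 0, -1.01], [0.45, 16, -246, -18, 0, 0, -1.01], [0.45, 16, -246, -18, 0, 0, -1.01]])

```text
time_s: 30.72
position: [0.5736, 0.3373, 0.1996]
tool_rot: [[0.444, 0.896, -0.002], [0.896, -0.444, -0.001], [-0.002, -0.001, -1.0]]
wrist_force: [1.0, -0.9, 0.5]
opening: 0.0484
gripper_force: 0.0
```

```bash
python3 -c "
from h import *
find('bar1','wrist',.02,BAR,True,n=3)
plan((.45,575,338.5,11,64))"
```

```text
wrist bar1 0.97 [494.  55.] rgb [149.  98. 178.] fit [759.2 398.4  54.8] 0.96
wrist bar1 0.89 [310.  36.] rgb [122.  80. 147.] fit [643.8 470.6  16.6] 0.97
wrist bar1 0.79 [ 16. 368.] rgb [151. 127.  25.] fit [228.2 368.9  72.9] 0.25
t 30.8 at [573.8 337.4 200.1] psi 63.6 tilt [-0.0016 -0.0008] F [0.4 0.5 0.7] op 48.0 g 0.0
[0.45, 1.8, 0.7, 189, -0.001, 0.002, -0.007] min rows 3.0
```

```bash
python3 -c "
from h import *
find('bar1','wrist',.02,BAR,True,n=8)
find('bar2','wrist',.02,BAR,True,n=8)"
```

```text
wrist bar1 0.87 [490.  54.] rgb [148.  97. 178.] fit [758.5 398.1  53.8] 0.94
wrist bar1 0.68 [395. 448.] rgb [136. 140. 134.] fit [530.2  36.2  79.8] 0.45
wrist bar1 0.61 [ 18. 369.] rgb [153. 128.  17.] fit [214.3 370.1  91.3] 0.28
wrist bar1 0.6 [317. 214.] rgb [201. 205. 201.] fit [574.8 337.7  63.7] 0.94
wrist bar1 0.27 [191. 317.] rgb [148. 116.  68.] fit [431.1 295.1 -21.6] 0.49
wrist bar2 0.9 [394. 447.] rgb [136. 140. 135.] fit [529.5  35.5  77.8] 0.45
wrist bar2 0.84 [491.  52.] rgb [147.  96. 177.] fit [759.3 398.7  53.3] 0.93
wrist bar2 0.77 [309.  35.] rgb [122.  79. 148.] fit [644.6 470.9  16.9] 0.97
wrist bar2 0.72 [ 17. 370.] rgb [153. 128.  13.] fit [225.4 371.4  76.5] 0.23
wrist bar2 0.57 [317. 213.] rgb [202. 206. 202.] fit [575.5 337.6  63.4] 0.93
```

Grey bar confirmed at (575, 337.7), 63.6°.

Call:
play_rows(plan=[[0.45, 1, 1, 50, 0, 0, 0], [0.45, 1, 1, 110, 0, 0, 0], [0.45, 1, 1, 160, 0, 0, 0], [0.45, 1, 1, 183, 0, 0, 0], [0.45, 1, 1, 189, 0, 0, 0], [0.45, 1, 1, 189, 0, 0, 0], [1, 1, 1, 189, 0, 0, 0], [1, 1, 1, 189, 0, 0, 0], [1, 1, 1, 189, 0, 0, 0], [1, 1, 1, 189, 0, 0, 0], [1, 1, 1, 175, 0, 0, 0], [1, 1, 1, 120, 0, 0, 0], [1, 1, 1, 60, 0, 0, 0], [1, 1, 1, 20, 0, 0, 0], [1, 1, 1, 20, 0, 0, 0]])

```text
time_s: 32.9
position: [0.5777, 0.3385, 0.1854]
tool_rot: [[0.444, 0.896, 0.006], [0.896, -0.444, 0.004], [0.006, 0.003, -1.0]]
wrist_force: [0.2, -0.1, -1.5]
opening: 0.0238
gripper_force: 35.0
```

```bash
python3 -c "
from h import *
C=np.array([582,130]);a=np.radians(5.8)
p=C-np.array([np.sin(a),-np.cos(a)])*40+np.array([np.cos(a),np.sin(a)])*-1
print(p);plan((1,570,300,180,5.8),(1,*p,150,5.8),(1,*p,25,5.8))"
```

```text
[576.9628674  169.69417206]
t 32.9 at [577.7 338.5 185.4] psi 63.7 tilt [0.006  0.0033] F [ 0.2 -0.1 -1.5] op 23.8 g 35.0
[1, -38, 10.2, 5.2, 0.0, -0.007, 1.01] min rows 5.4
[1, -152, 74, 35, 0.0, -0.007, 1.01] min rows 2.1
[1, -153, 74, 160, 0.0, -0.007, 1.01] min rows 2.0
```

Call:
play_rows(plan=[[1, -20, 6, 0, 0, 0, 0.2], [1, -36, 12, 0, 0, 0, 0.4], [1, -36, 12, 0, 0, 0, 0.6], [1, -36, 12, 0, 0, 0, 0.8], [1, -36, 12, 0, 0, 0, 1.01], [1, -36, 12, 0, 0, 0, 1.01], [1, -90, 42, 10, 0, 0, 1.01], [1, -140, 70, 20, 0, 0, 1.01], [1, -151, 76, 30, 0, 0, 1.01], [1, -151, 76, 30, 0, 0, 1.01], [1, -151, 76, 85, 0, 0, 1.01], [1, -151, 76, 130, 0, 0, 1.01], [1, -151, 76, 150, 0, 0, 1.01], [1, -151, 76, 155, 0, 0, 1.01], [1, -151, 76, 155, 0, 0, 1.01], [0.55, -151, 76, 155, 0, 0, 1.01], [0.55, -151, 76, 155, 0, 0, 1.01], [0.55, -151, 76, 155, 0, 0, 1.01], [0.55, -151, 76, 100, 0, 0, 1.01], [0.55, -151, 76, 40, 0, 0, 1.01]])

```text
time_s: 35.4
position: [0.5763, 0.1688, 0.142]
tool_rot: [[0.995, 0.101, -0.002], [0.101, -0.995, -0.001], [-0.002, 0.001, -1.0]]
wrist_force: [1.3, 1.4, 0.3]
opening: 0.0395
gripper_force: 0.0
```

```bash
python3 -c "
from h import *
find('bar1','wrist',.033,BAR,True,n=6)
find('roller1','top',.034,ROLLER,n=4)
plan((.45,575,337,200,5),(.4,478,440,200,5))"
```

```text
wrist bar1 0.94 [430. 237.] rgb [188. 193. 189.] fit [581.5  85.9   5.9] 0.95
wrist bar1 0.15 [614. 271.] rgb [ 94. 101. 101.] fit [573.6 -51.8   3.2] 0.59
top roller1 0.74 [405. 213.] rgb [133. 110.  76.] fit [ 577.5 -200.9] 0.9
top roller1 0.65 [206. 278.] rgb [103.  82.  52.] fit [413.3 287. ] 0.42
top roller1 0.15 [196. 330.] rgb [147. 144. 143.] fit [297.5 309.8] 0.38
t 35.6 at [577.4 169.4 142.2] psi 5.8 tilt [ 0.0021 -0.0013] F [ 0.5 -0.6 -0.5] op 39.8 g 0.0
[0.45, 14.8, -167, -58, -0.001, -0.002, 0.015] min rows 2.8
[0.4, -71, -279, -58, -0.001, -0.002, 0.015] min rows 2.3
```

Call:
play_rows(plan=[[0.4, 0, 0, -40, 0, 0, 0], [0.4, -40, -30, -58, 0, 0, 0], [0.4, -90, -70, -58, 0, 0, 0], [0.4, -130, -110, -58, 0, 0, 0], [0.4, -152, -146, -58, 0, 0, 0], [0.4, -152, -146, -58, 0, 0, 0], [0.4, -152, -146, -58, 0, 0, 0]])

```text
time_s: 36.48
position: [0.4106, 0.2982, 0.1984]
tool_rot: [[0.995, 0.102, -0.001], [0.102, -0.995, -0.001], [-0.001, 0.001, -1.0]]
wrist_force: [0.2, -0.1, 0.4]
opening: 0.0529
gripper_force: 0.0
```

```bash
python3 -c "
from h import *
find('roller1','wrist',.034,ROLLER,n=3)
plan((.4,418,301,45,5.8))"
```

```text
wrist roller1 0.92 [147. 118.] rgb [142. 112.  67.] fit [477.8 439. ] 0.93
wrist roller1 0.83 [315. 209.] rgb [174. 143.  90.] fit [419.  300.4] 0.93
t 36.6 at [411.4 297.5 198.8] psi 5.7 tilt [-0.0002  0.0009] F [ 0.4 -0.7 -1.1] op 52.7 g 0.0
[0.4, 7.0, -3.0, 154, 0.001, 0.0, -0.002] min rows 2.5
```

Call:
play_rows(plan=[[0.4, 8, -2.2, 50, 0, 0, 0], [0.4, 8, -2.2, 100, 0, 0, 0], [0.4, 8, -2.2, 135, 0, 0, 0], [0.4, 8, -2.2, 150, 0, 0, 0], [0.4, 8, -2.2, 155, 0, 0, 0], [0.4, 8, -2.2, 155, 0, 0, 0], [1, 8, -2.2, 155, 0, 0, 0], [1, 8, -2.2, 155, 0, 0, 0], [1, 8, -2.2, 155, 0, 0, 0], [1, 8, -2.2, 155, 0, 0, 0], [1, 8, -2.2, 155, 0, 0, 0], [1, 8, -2.2, 140, 0, 0, 0], [1, 8, -2.2, 100, 0, 0, 0], [1, 8, -2.2, 40, 0, 0, 0], [1, 8, -2.2, 20, 0, 0, 0], [1, 8, -2.2, 20, 0, 0, 0]])

```text
time_s: 38.58
position: [0.4186, 0.3025, 0.18]
tool_rot: [[0.995, 0.102, 0.001], [0.102, -0.995, 0.002], [0.001, -0.002, -1.0]]
wrist_force: [-0.0, -0.8, -1.6]
opening: 0.023
gripper_force: 35.0
```

```bash
python3 -c "
from h import *
plan((1,450,250,180,5.8),(1,450,-80,180,-5),(1,580,-133.5,170,-5),(1,580,-133.5,59,-5))"
```

```text
t 38.6 at [418.6 302.5 180. ] psi 5.9 tilt [ 0.0012 -0.0021] F [-0.  -0.8 -1.6] op 23.0 g 35.0
[1, 25.8, 55, -0.1, -0.002, -0.001, 0.001] min rows 1.0
[1, -7.9, 384, -0.8, -0.002, -0.001, 0.19] min rows 5.3
[1, 116, 450, 9.2, -0.002, -0.001, 0.19] min rows 2.3
[1, 116, 450, 120, -0.002, -0.001, 0.19] min rows 1.8
```

Call:
play_rows(plan=[[1, 25, 55, 0, 0, 0, 0], [1, 20, 110, 0, 0, 0, 0], [1, 15, 165, 0, 0, 0, 0], [1, 8, 220, 0, 0, 0, 0], [1, 2, 275, 0, 0, 0, 0.1], [1, -4, 330, 0, 0, 0, 0.19], [1, 0, 384, 0, 0, 0, 0.19], [1, 50, 415, 5, 0, 0, 0.19], [1, 100, 440, 9, 0, 0, 0.19], [1, 116, 448, 9, 0, 0, 0.19], [1, 116, 448, 9, 0, 0, 0.19], [1, 116, 448, 60, 0, 0, 0.19], [1, 116, 448, 100, 0, 0, 0.19], [1, 116, 448, 115, 0, 0, 0.19], [1, 116, 448, 120.5, 0, 0, 0.19], [1, 116, 448, 120.5, 0, 0, 0.19], [0.55, 116, 448, 120.5, 0, 0, 0.19], [0.55, 116, 448, 120.5, 0, 0, 0.19], [0.55, 116, 448, 120.5, 0, 0, 0.19], [0.55, 116, 448, 60, 0, 0, 0.19]])

```text
time_s: 41.08
position: [0.5771, -0.1308, 0.1168]
tool_rot: [[0.996, -0.087, -0.007], [-0.087, -0.996, 0.001], [-0.007, -0.0, -1.0]]
wrist_force: [0.6, 0.5, 0.8]
opening: 0.0397
gripper_force: 0.0
```

```bash
python3 -c "
from h import *
plan((.4,580,-131,180,-5),(.4,450,-80,200,-5),(.4,450,250,200,5),(.4,470,437,200,5.8))"
```

```text
t 41.1 at [ 577.1 -130.8  116.8] psi -5.0 tilt [-0.0073 -0.0002] F [0.6 0.5 0.8] op 39.7 g 0.0
[0.4, 2.5, -0.0, -63, -0.0, 0.007, -0.0] min rows 1.0
[0.4, -132, -39, -82, -0.0, 0.007, -0.0] min rows 2.3
[0.4, -161, -368, -82, -0.001, 0.007, -0.175] min rows 5.3
[0.4, -157, -556, -82, -0.001, 0.007, -0.189] min rows 3.0
```

Call:
play_rows(plan=[[0.4, 0, 0, -50, 0, 0, 0], [0.4, -40, -10, -82, 0, 0, 0], [0.4, -90, -25, -82, 0, 0, 0], [0.4, -125, -60, -82, 0, 0, 0], [0.4, -135, -120, -82, 0, 0, 0], [0.4, -140, -180, -82, 0, 0, -0.05], [0.4, -146, -240, -82, 0, 0, -0.1], [0.4, -152, -300, -82, 0, 0, -0.15], [0.4, -158, -360, -82, 0, 0, -0.19], [0.4, -158, -420, -82, 0, 0, -0.19], [0.4, -158, -480, -82, 0, 0, -0.19], [0.4, -157, -535, -82, 0, 0, -0.19], [0.4, -157, -556, -82, 0, 0, -0.19], [0.4, -157, -556, -82, 0, 0, -0.19], [0.4, -157, -556, -82, 0, 0, -0.19]])

```text
time_s: 42.95
position: [0.4724, 0.4338, 0.2013]
tool_rot: [[0.995, 0.1, -0.0], [0.1, -0.995, -0.001], [-0.0, 0.001, -1.0]]
wrist_force: [-0.3, -0.2, 1.0]
opening: 0.0525
gripper_force: 0.0
```

```bash
python3 -c "
from h import *
find('roller1','wrist',.034,ROLLER,n=3)
plan((.4,478,439,45,5.8))"
```

```text
wrist roller1 0.83 [309. 214.] rgb [139. 111.  71.] fit [477.7 439.6] 0.93
t 43.0 at [472.4 433.8 201.5] psi 5.7 tilt [-0.0002 -0.0001] F [ 0.9 -0.3  1.5] op 52.5 g 0.0
[0.4, 6.2, -4.6, 157, -0.0, 0.0, -0.002] min rows 2.5
```

Call:
play_rows(plan=[[0.4, 6, -5.2, 50, 0, 0, 0], [0.4, 6, -5.2, 100, 0, 0, 0], [0.4, 6, -5.2, 135, 0, 0, 0], [0.4, 6, -5.2, 151, 0, 0, 0], [0.4, 6, -5.2, 156, 0, 0, 0], [0.4, 6, -5.2, 156, 0, 0, 0], [1, 6, -5.2, 156, 0, 0, 0], [1, 6, -5.2, 156, 0, 0, 0], [1, 6, -5.2, 156, 0, 0, 0], [1, 6, -5.2, 156, 0, 0, 0], [1, 6, -5.2, 156, 0, 0, 0], [1, 6, -5.2, 140, 0, 0, 0], [1, 6, -5.2, 100, 0, 0, 0], [1, 6, -5.2, 40, 0, 0, 0], [1, 6, -5.2, 20, 0, 0, 0], [1, -15, 45, 20, 0, 0, 0], [1, -25, 100, 20, 0, 0, 0], [1, -28, 155, 20, 0, 0, 0], [1, -28, 185, 20, 0, 0, 0], [1, -28, 185, 20, 0, 0, 0]])

```text
time_s: 45.55
position: [0.4626, 0.2459, 0.1812]
tool_rot: [[0.995, 0.097, -0.001], [0.097, -0.995, 0.0], [-0.001, -0.0, -1.0]]
wrist_force: [0.5, 0.3, -2.2]
opening: 0.0233
gripper_force: 35.0
```

```bash
python3 -c "
from h import *
plan((1,450,0,180,-5),(1,586,-67,170,-5),(1,586,-67,59.5,-5))"
```

```text
t 45.5 at [462.6 245.9 181.2] psi 5.6 tilt [-0.0013 -0.0004] F [ 0.5  0.3 -2.2] op 23.3 g 35.0
[1, -36, 244, 1.1, -0.0, 0.001, 0.184] min rows 3.9
[1, 93, 323, 10.9, -0.0, 0.001, 0.184] min rows 2.4
[1, 93, 323, 121, -0.0, 0.001, 0.184] min rows 1.8
```

Call:
play_rows(plan=[[1, -9, 60, 0, 0, 0, 0], [1, -18, 120, 0, 0, 0, 0.05], [1, -27, 180, 0, 0, 0, 0.1], [1, -36, 244, 0, 0, 0, 0.184], [1, 0, 275, 5, 0, 0, 0.184], [1, 50, 300, 11, 0, 0, 0.184], [1, 93, 323, 11, 0, 0, 0.184], [1, 93, 323, 11, 0, 0, 0.184], [1, 93, 323, 60, 0, 0, 0.184], [1, 93, 323, 100, 0, 0, 0.184], [1, 93, 323, 116, 0, 0, 0.184], [1, 93, 323, 121, 0, 0, 0.184], [1, 93, 323, 121, 0, 0, 0.184], [0.55, 93, 323, 121, 0, 0, 0.184], [0.55, 93, 323, 121, 0, 0, 0.184], [0.55, 93, 323, 121, 0, 0, 0.184], [0.55, 93, 323, 60, 0, 0, 0.184], [0.55, 93, 323, 0, 0, 0, 0.184], [0.55, 40, 323, -20, 0, 0, 0.184], [0.55, -30, 240, -20, 0, 0, 0.184]])

```text
time_s: 48.05
position: [0.4904, -0.0285, 0.203]
tool_rot: [[0.996, -0.09, 0.004], [-0.09, -0.996, 0.0], [0.004, -0.001, -1.0]]
wrist_force: [-0.1, 2.0, 0.1]
opening: 0.0396
gripper_force: 0.0
```

```bash
python3 -c "
from h import *
plan()
t=env.read_camera('top');s=env.read_camera('side')
a=cv2.resize(s['frame'][130:370,200:520],(400,300));b=cv2.resize(t['frame'][120:330,200:480],(400,300))
cv2.imwrite('pics/s5.png',np.hstack([a,b])[:,:,::-1])
for k,z in(('deep_lid',.1),('shallow_lid',.1)):
  for m in env.masks_of(t,k)[:1]:
    v,u=np.nonzero(m['pixels']);print(k,m['p'],u.min(),u.max(),v.min(),v.max())
"
```

```text
t 48.0 at [490.4 -28.5 203. ] psi -5.1 tilt [ 0.004  -0.0006] F [-0.1  2.   0.1] op 39.6 g 0.0
deep_lid 0.89 339 434 153 182
shallow_lid 0.76 215 309 159 191
```

View pics/s5.png

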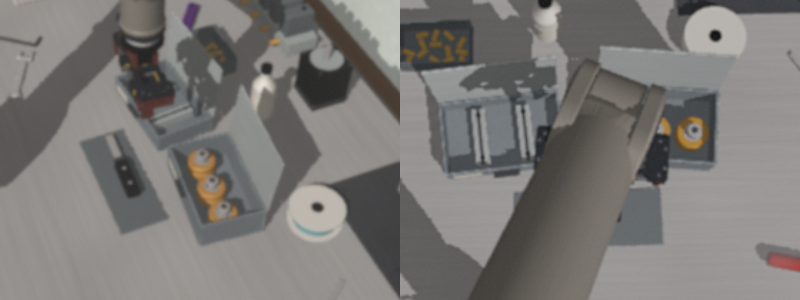

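All three rollers, (200,160) (210,187) (222,210) in the left panel, are in the deep case. Both bars are in the shallow case and the blade is on the mat. Next I shut the lids from behind.

```bash
python3 -c "
from h import *
t=env.read_camera('top')
for k,z in(('deep_lid',.2),('shallow_lid',.18)):
  m=env.masks_of(t,k)[0]['pixels'];v,u=np.nonzero(m);i=v<v.min()+3
  print(k,bp(t,[[u[i].mean(),v.min()]],z).round(3))
m=env.masks_of(t,'oiler')[0];v,u=np.nonzero(m['pixels']);print('oiler',bp(t,[m['point']],.1).round(3),u.min(),u.max(),v.min(),v.max(),bp(t,[[u.mean(),v.max()]],.05).round(3))
plan((1,490,-28,245,-5),(1,697.6,-143.6,245,-5),(1,697.6,-143.6,165,-5))
D=85
for th in [100,95,90,84,78,72,66,60,54,48,42,36,30,24,18,12,8,4,0,-1]:
  a=np.radians(th);px=65-D*np.cos(a)+4*np.sin(a)+10;pz=D*np.sin(a)+4*np.cos(a)+8
  print(th,'dx',round(px-110,1),'tz',round(165-72-pz,1))
"
```

```text
deep_lid [[ 0.679 -0.063  0.2  ]]
shallow_lid [[0.672 0.05  0.18 ]]
oiler [[0.768 0.048 0.1  ]] 292 312 115 149 [[0.742 0.05  0.05 ]]
t 48.5 at [491.5 -26.5 201.4] psi -4.8 tilt [0.001  0.0009] F [ 0.  -0.6 -0.7] op 39.3 g 0.0
[1, -1.3, 1.6, -44, 0.001, -0.001, 0.003] min rows 0.7
[1, 215, 99, -43, 0.001, -0.001, 0.003] min rows 3.8
[1, 215, 99, 37, 0.001, -0.001, 0.003] min rows 1.3
100 dx -16.3 tz 2.0
95 dx -23.6 tz 0.7
90 dx -31.0 tz 0.0
84 dx -39.9 tz 0.0
78 dx -48.8 tz 1.0
72 dx -57.5 tz 2.9
66 dx -65.9 tz 5.7
60 dx -74.0 tz 9.4
54 dx -81.7 tz 13.9
48 dx -88.9 tz 19.2
42 dx -95.5 tz 25.2
36 dx -101.4 tz 31.8
30 dx -106.6 tz 39.0
24 dx -111.0 tz 46.8
18 dx -114.6 tz 54.9
12 dx -117.3 tz 63.4
8 dx -118.6 tz 69.2
4 dx -119.5 tz 75.1
0 dx -120.0 tz 81.0
-1 dx -120.1 tz 82.5
```

Call:
play_rows(plan=[[1, 0, 0, -44, 0, 0, 0], [1, 0, 0, -44, 0, 0, 0], [1, 54, 25, -44, 0, 0, 0], [1, 108, 50, -44, 0, 0, 0], [1, 162, 75, -44, 0, 0, 0], [1, 210, 97, -44, 0, 0, 0], [1, 216, 99, -44, 0, 0, 0], [1, 216, 99, -44, 0, 0, 0], [1, 216, 99, 0, 0, 0, 0], [1, 216, 99, 36, 0, 0, 0], [1, 216, 99, 36, 0, 0, 0]])

```text
time_s: 49.82
position: [0.6953, -0.1394, 0.1625]
tool_rot: [[0.997, -0.081, -0.005], [-0.081, -0.997, 0.002], [-0.006, -0.002, -1.0]]
wrist_force: [0.0, -0.5, -0.3]
opening: -0.0
gripper_force: 0.0
```

```bash
python3 -c "
from h import *
plan()
t=env.read_camera('side');cv2.imwrite('pics/s6.png',cv2.resize(t['frame'][130:370,200:520,::-1],(640,480)))"
```

```text
t 49.8 at [ 695.3 -139.4  162.5] psi -4.7 tilt [-0.0056 -0.0018] F [ 0.  -0.5 -0.3] op -0.0 g 0.0
```

View pics/s6.png

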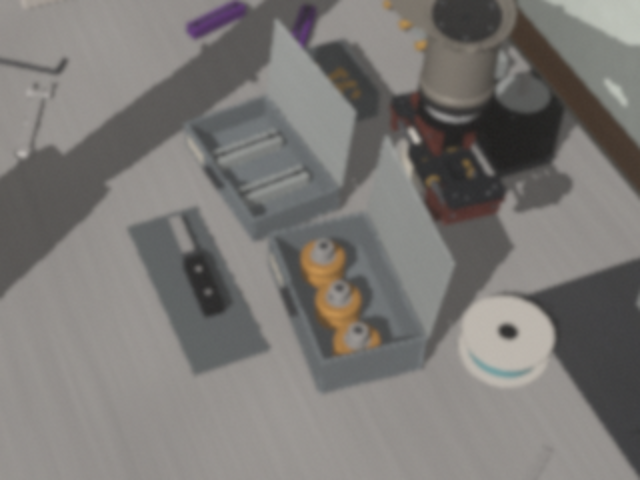

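The gripper is behind the open deep lid and touching nothing. I swing the lid over along its arc.

Call:
play_rows(plan=[[1, -10, 0, 0, 0, 0, 0], [1, -22, 0, 0, 0, 0, 0], [1, -31, 0, 0, 0, 0, 0], [1, -40, 0, 0, 0, 0, 0], [1, -49, 0, 1, 0, 0, 0], [1, -57.5, 0, 3, 0, 0, 0], [1, -66, 0, 6, 0, 0, 0], [1, -74, 0, 9.5, 0, 0, 0], [1, -82, 0, 14, 0, 0, 0], [1, -89, 0, 19, 0, 0, 0], [1, -95.5, 0, 25, 0, 0, 0], [1, -101.5, 0, 32, 0, 0, 0], [1, -106.5, 0, 39, 0, 0, 0], [1, -111, 0, 47, 0, 0, 0], [1, -114.5, 0, 55, 0, 0, 0], [1, -117.5, 0, 63, 0, 0, 0], [1, -118.5, 0, 69, 0, 0, 0], [1, -119.5, 0, 75, 0, 0, 0], [1, -119.5, 0, 75, 0, 0, 0]])

```text
time_s: 52.25
position: [0.5783, -0.132, 0.0896]
tool_rot: [[0.997, -0.082, -0.001], [-0.082, -0.997, -0.001], [-0.001, 0.001, -1.0]]
wrist_force: [-0.2, 0.2, 0.7]
opening: 0.0003
gripper_force: 0.0
```

```bash
python3 -c "
from h import *
plan()"
```

```text
t 52.2 at [ 578.3 -132.    89.6] psi -4.7 tilt [-0.0008  0.0006] F [-0.2  0.2  0.7] op 0.3 g 0.0
```

Call:
play_rows(plan=[[1, 0, 0, 3, 0, 0, 0], [1, 0, 0, 5, 0, 0, 0], [1, 0, 0, 6.5, 0, 0, 0], [1, 0, 0, 7.5, 0, 0, 0], [1, 0, 0, 7.5, 0, 0, 0]])

```text
time_s: 52.88
position: [0.5785, -0.1322, 0.0843]
tool_rot: [[0.997, -0.083, 0.0], [-0.083, -0.997, 0.001], [0.0, -0.001, -1.0]]
wrist_force: [-6.1, 2.1, 17.5]
opening: 0.0001
gripper_force: 8.9
```

The lid bottomed out at TCP z 84.3 mm with 17 N, so the deep case is shut. Now the shallow lid.

```bash
python3 -c "
from h import *
plan((1,578,-132,230,-5),(1,690.4,151,230,5.8),(1,690.4,151,143,5.8))"
```

```text
t 52.9 at [ 578.5 -132.2   84.3] psi -4.8 tilt [ 0.0001 -0.0012] F [-6.1  2.1 17.5] op 0.1 g 8.9
[1, -0.5, -0.3, -146, -0.001, -0.0, 0.004] min rows 2.3
[1, 88, -292, -145, -0.001, -0.0, -0.184] min rows 4.9
[1, 88, -292, -58, -0.001, -0.0, -0.184] min rows 1.4
```

Call:
play_rows(plan=[[1, 0, 0, -30, 0, 0, 0], [1, 0, 0, -90, 0, 0, 0], [1, 0, 0, -147, 0, 0, 0], [1, 18, -58, -147, 0, 0, -0.05], [1, 36, -116, -147, 0, 0, -0.1], [1, 54, -175, -147, 0, 0, -0.15], [1, 72, -233, -147, 0, 0, -0.184], [1, 88, -285, -147, 0, 0, -0.184], [1, 88, -292, -147, 0, 0, -0.184], [1, 88, -292, -147, 0, 0, -0.184], [1, 88, -292, -100, 0, 0, -0.184], [1, 88, -292, -61, 0, 0, -0.184], [1, 88, -292, -61, 0, 0, -0.184], [1, 88, -292, -61, 0, 0, -0.184]])

```text
time_s: 54.62
position: [0.6912, 0.1504, 0.1457]
tool_rot: [[0.995, 0.1, 0.002], [0.1, -0.995, -0.0], [0.002, 0.0, -1.0]]
wrist_force: [0.7, -0.1, 0.6]
opening: 0.0003
gripper_force: 0.0
```

```bash
python3 -c "
from h import *
plan((1,690.4,151,143,5.8))"
```

```text
t 54.6 at [691.2 150.4 145.7] psi 5.7 tilt [0.0022 0.0004] F [ 0.7 -0.1  0.6] op 0.3 g 0.0
[1, -0.8, -0.6, 2.7, 0.0, -0.002, -0.001] min rows 0.0
```

Call:
play_rows(plan=[[1, -10, 0, 0, 0, 0, 0], [1, -22, 0, 0, 0, 0, 0], [1, -31, 0, 0, 0, 0, 0], [1, -40, 0, 0, 0, 0, 0], [1, -49, 0, 1, 0, 0, 0], [1, -57.5, 0, 3, 0, 0, 0], [1, -66, 0, 6, 0, 0, 0], [1, -74, 0, 9.5, 0, 0, 0], [1, -82, 0, 14, 0, 0, 0], [1, -89, 0, 19, 0, 0, 0], [1, -95.5, 0, 25, 0, 0, 0], [1, -101.5, 0, 32, 0, 0, 0], [1, -106.5, 0, 39, 0, 0, 0], [1, -111, 0, 47, 0, 0, 0], [1, -114.5, 0, 55, 0, 0, 0], [1, -117.5, 0, 63, 0, 0, 0], [1, -118.5, 0, 69, 0, 0, 0], [1, -119.5, 0, 75, 0, 0, 0], [1, -119.5, 0, 75, 0, 0, 0]])

```text
time_s: 57.0
position: [0.5711, 0.1399, 0.0681]
tool_rot: [[0.995, 0.102, -0.001], [0.102, -0.995, -0.0], [-0.001, 0.0, -1.0]]
wrist_force: [-0.9, -0.2, 0.2]
opening: 0.0001
gripper_force: 0.0
```

```bash
python3 -c "
from h import *
plan()"
```

```text
t 57.0 at [571.1 139.9  68.1] psi 5.8 tilt [-0.0009  0.0002] F [-0.9 -0.2  0.2] op 0.1 g 0.0
```

Call:
play_rows(plan=[[1, 0, 0, 3, 0, 0, 0], [1, 0, 0, 5, 0, 0, 0], [1, 0, 0, 7, 0, 0, 0], [1, 0, 0, 8, 0, 0, 0], [1, 0, 0, 8, 0, 0, 0]])

```text
time_s: 57.62
position: [0.5713, 0.1399, 0.0622]
tool_rot: [[0.995, 0.101, -0.001], [0.101, -0.995, 0.002], [-0.001, -0.002, -1.0]]
wrist_force: [-7.2, -0.9, 18.5]
opening: 0.0002
gripper_force: 9.6
```

Shut at 62.2 mm with 18 N. I back off to an open spot and take a final look.

Call:
play_rows(plan=[[1, 0, 0, -30, 0, 0, 0], [1, 0, 0, -80, 0, 0, 0], [1, 0, 0, -130, 0, 0, 0], [1, 0, 0, -170, 0, 0, 0], [1, 0, -60, -180, 0, 0, 0], [1, 0, -120, -180, 0, 0, 0], [1, 0, -180, -180, 0, 0, 0], [1, 0, -240, -180, 0, 0, 0], [1, 0, -280, -180, 0, 0, 0], [1, 0, -280, -180, 0, 0, 0], [1, 0, -280, -180, 0, 0, 0]])

```text
time_s: 59.0
position: [0.5434, 0.4174, 0.2405]
tool_rot: [[0.995, 0.101, 0.0], [0.101, -0.995, -0.001], [0.0, 0.001, -1.0]]
wrist_force: [0.2, 0.8, 0.3]
opening: 0.0005
gripper_force: 0.0
```

```bash
python3 -c "
from h import *
plan()
t=env.read_camera('top');s=env.read_camera('side')
cv2.imwrite('pics/f.png',np.hstack([cv2.resize(s['frame'][100:400,160:560],(400,300)),cv2.resize(t['frame'][120:330,200:480],(400,300))])[:,:,::-1])
for k,z in(('deep_lid',.076),('shallow_lid',.054),('blade',.018)):
  for n,c in(('t',t),('s',s)):
    m=env.masks_of(c,k)[0];print(k,n,round(m['p'],2),*rect(c,m['pixels'],z))
"
```

```text
t 59.0 at [543.4 417.4 240.5] psi 5.8 tilt [0.0003 0.0008] F [0.2 0.8 0.3] op 0.5 g 0.0
deep_lid t 0.84 [ 587.4 -133.7  209.9  132.8   84.6] [ 585.9 -133.6]
deep_lid s 0.76 [ 584.9 -132.9  215.2  132.3   84.9] [ 583.5 -138.4]
shallow_lid t 0.62 [580.6 129.7 209.2 130.4 -84.3] [579.8 130.5]
shallow_lid s 0.81 [578.6 129.5 212.3 132.2 -83.9] [578.3 125.3]
blade t 0.65 [440.2  10.4 163.9  27.3  89. ] [4.411e+02 1.000e-01]
blade s 0.91 [439.3   6.8 175.5  30.2  87.9] [438.5  -7.5]
```

View pics/f.png

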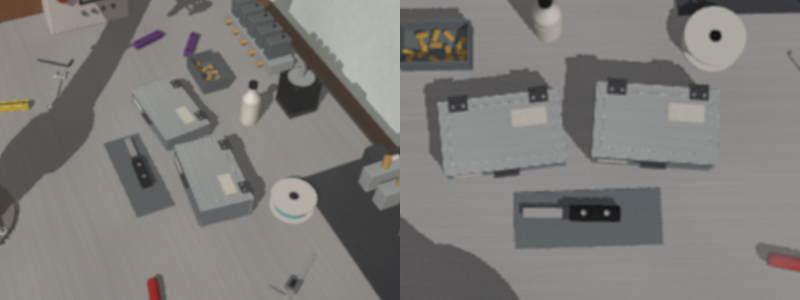

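Both lids are shut, the blade is on its mat, and the bench is otherwise as it was.

```bash
python3 -c "
from rig import env
print(env.sign_off())"
```

```text
the job is handed in; nothing more can be done
None
```

I levered both cases open with the blade and laid it back on its mat, then put the three rollers in the deep case and the two bars in the shallow case and pushed both lids fully shut; I handed the job in at about 59 s of the 210 s allowed (no verdict was returned).

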